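# Pass a clutch release bearing through the profile gate and lock its carrier

## Robot

A 6-joint arm with a two-finger parallel gripper is mounted at the origin on a cart in front of the work surface, level with it; the furniture and walls round the work are solid. World frame = base frame: x ahead of the robot, y to its left, z up, the work surface at z = 0. Lengths are in m, angles in rad, forces in N, time in s.
With the tool pointing down it reaches from about 0.35 to 0.975 m from the base axis. Payload 4.9 kg.
Tool frame: the origin (TCP) lies on the front face of the gripper's body, between the roots of the fingers; the fingertips stand 73 mm ahead of it and the grasp point (between the pads) lies 54 mm ahead of it (tip_extent is the distance from the TCP to the fingertips, in m); y points along the fingers, x is the direction in which the jaws open and shut, and the axes are right-handed (so a half turn about y gives the same grasp; the last joint's range is limited). The gripper opens to 85 mm and grips with 20 to 120 N. Pads are 22 mm wide; open, the fingers measure 114 mm over their backs; the gripper's body (76 mm by 85 mm) begins 54 mm behind the grasp point. The pads swing forward as they close: fully open they stand 13 mm farther back than shut.
Start: joints at [-1.407, 0.053, 1.613, -0, 1.476, -0.119], TCP at [0.174, -0.6, 0.304] pointing down, gripper open.
Joint ranges: [-3.01, 3.01], [-1.01, 2.22], [0.06, 2.58], [-1.02, 4.17], [0.09, 2.62], [-3.14, 3.14]. Speed limits (rad/s): [2.57, 2.57, 3.14, 3.14, 3.14, 3.14].

## Interface

Orientations are given as a unit quaternion [w, x, y, z].
In Python, from plant import state, grab_frame, camera_info, job_done, tip_extent gives the robot as it stands.
- The arm moves only by the tool carry_out, never from a script. Its argument "rows" is a list that holds one entry, the list of rows, each a list of 7 numbers: the turn, a rotation vector about the world's x, y, z as a fraction of full scale, then the shift along the world's x, y, z as a fraction of full scale, then the finger opening in mm, from 0 to 85.4. A call has 1 to 5 rows; each row shifts and turns the commanded pose from where the row before left it; what a row does not reach is not made up. Full scale, the value 1, is 40 mm for a shift and 4 degrees for a turn. A row lasts 1/10 s, in which the tool goes at most 50 mm and 8.59 degrees, less where a joint would pass 70% of its speed; a pose out of reach is approached as far as the arm can. A call with a number of a shift or a turn outside -1 to 1 is refused whole. A call with a gripper value outside its range is refused whole. The fingers move at their own pace and stop on an object; the grip force is fixed at half the most. Time passes only in rows, so rows that do not move let the fingers close. It gives the time, the measured TCP pose, the force and the opening at its end, in the units of the state.
- state(): the state, without advancing time (a new reading comes with each control period).
- grab_frame(name): name is "scene" or "top" or "wrist"; returns the picture (420x560x3 uint8, blue, green, red); there is no depth.
- camera_info(name): a dict with "intrinsics" (3x3 intrinsics, pixels), "k1" (the pictures are not rectified: a ray, as slopes to the right and down, at radius r is drawn at 1 + k1 r^2 times it, then the intrinsics apply), "xyz" and "rotation" of the camera in the world; the wrist camera has in their place "tool_from_camera" (4x4, takes a point from camera to tool coordinates, whose origin is the TCP and whose axes are the tool frame's). Camera axes: x right, y down, z forward; pixel columns grow to the right and rows downward; lengths in m; the calibration is good to about 2 mm. A picture is of the moment at which its call begins: read the wrist's pose just before it. camera_info takes no time and is no camera call.
- job_done(): hands the job in, once; it reports no verdict.
The state is a dict: "time": time; "joint_pos": joint angles; "joint_vel": joint speeds; "joint_efforts": joint torques, N m; "tool_pos": TCP position; "tool_rot": TCP orientation; "contact_force": force on the tool from outside, world axes, zero at the start; "ft_torque": the same for the moment, N m; "gripper_width": opening from 0.0 (shut) to 1.0 (fully open).
Only numpy, scipy, OpenCV 4.12 (cv2) and the standard library are available. Lean on these libraries where they do the work, as an engineer would, in place of code of your own. Each camera call takes 0.05 s, during which the arm holds its last target.

## Task

Set the release bearing that stands in front of the track (the one with two ears) sleeve up and fully down into the round nest of the sliding carrier, its ears in line with the track so that it can pass the gate. Then slide the carrier along its track, never lifting it off, through the profile gate and up against the stop at the right-hand end: there is no room for a hand under the gate, so let go of the left handle with the carrier half-way through and take the right handle on the other side. Finally swing the hook fully closed so that its nose lies behind the carrier's stud, let go, and leave the other things on the bench where they are.

Things in the scene. Friction and masses are not known exactly. Their poses are not given: they have to be found in the camera images.
- track: Fixed dark steel slide track on the bench, 530 mm long. Origin at bench height under the gate's middle; y along the track to its left (loading) end, x away from the robot, z up. The carrier slides on its floor, 8 mm up, between two rails (inner faces at x = +/-47 mm, 2 mm play each side, tops 19 mm up). At the start the carrier's centre is at y = 115 to 148 mm.
- gate_opening (a point): Middle of the lintel's lower edge of the profile gate that stands across the track at y = 0 (152 mm wide in x, 18 mm thick, top 96 mm up). Its opening is 114 mm wide up to 36 mm height, then 86 mm wide up to the lintel at 66 mm. The bearing's top is at 62 mm when fully down in the nest; with ears crosswise or not fully down it does not pass.
- right_stop (a point): Middle of the face of the track's right end stop (bar 12 mm high, top 20 mm up) that the carrier's plate meets, 240 mm to the right (-y) of the gate; the nest centre is then 140 mm to the right of the gate (track y = -140 mm).
- carrier: Loose aluminium carrier, plate 90 x 200 x 12 mm, 0.33 to 0.49 kg, standing on the track, with a round nest and a bow handle at each end; origin at the centre of its underside, axes as the track's. Slides on its underside with plain friction (2 to 6 N when loaded).
- carrier_nest (a point): Centre of the carrier's nest floor, 12 mm above its underside and 20 mm above the bench when on the track; axes as the carrier's. The nest is a round recess 71 mm across and 8 mm deep, its mouth chamfered 2 mm, in a pad 88 x 84 mm.
- handle_left (a point): Middle of the bar of the carrier's left bow handle: round bar 10 mm thick, straight part 38 mm long along the carrier's x, 91 mm to the left (+y) of the nest centre, bar axis 36 mm above the carrier's plate and 56 mm above the bench, free below. A nested bearing's ear tip is 35 mm from it.
- handle_right (a point): Middle of the bar of the right bow handle, the same as the left one, 91 mm to the right (-y) of the nest centre.
- latch_stud (a point): Centre of the carrier's latch stud: upright steel pin 10 mm in diameter, 12 mm high above the plate, 36 mm towards the robot and 78 mm to the right of the nest centre. The hook's nose goes behind it.
- release_bearing: The clutch release bearing, 0.28 to 0.48 kg, origin at the centre of its underside; see bearing_centre.
- bearing_centre (a point): Centre, 21 mm up, of the release bearing, which stands on the bench: ring 66 mm in diameter and 16 mm high below, sleeve 48 mm in diameter from there to the top at 42 mm, two flat ears 14 mm wide, 20 to 28 mm up, along its own +y and -y to 51 mm from the axis. Pinch the sleeve along its x axis, fingertips above the ring.
- hook (a joint): Swing hook's angle about its upright pivot: 0 closed (shank parallel to the track, pointing to its left end, on its rest pin), grows as it opens counter-clockwise from above, to 1.25; starts open. Stiff (0.12 N m), stays where left. Its nose, 23 to 30 mm up, closes on the left side of the stud with 1.5 mm play; it drags a carrier a few mm short home, but is blocked if farther off.
- hook_knob (a point): Middle of the stem of the hook's upright knob, 55 mm above the bench: stem 14 mm in diameter from 30 to 70 mm up, with a 21 mm ball on top (centre 74 mm up); 76 mm from the pivot along the shank.
- hook_pivot (a point): Point on the hook's upright pivot axis, 26.5 mm above the bench; 80 mm towards the robot and 290 mm to the right of the track's origin.
- v_block_centre (a point): Bystander: hardened steel V block 60 x 50 x 34 mm standing on the bench; centre.
- tin_centre (a point): Bystander: round tin 61 mm in diameter, 37 mm high; centre.
- wire_brush_centre (a point): Bystander: cup brush 62 mm across, 58 mm high; centre.
- driver_centre (a point): Bystander: screwdriver 221 mm long, 27 mm thick, lying behind the track; centre.

How it is judged:
By the outcome, as a careful person would: the job done as asked, in the order asked, and still so for the second after the job is handed in, with the robot touching nothing.
It also fails if it takes over 72 s, if anything falls off the work surface, if the arm or the gripper's body presses on something with over 40 N, if the wrist force passes 120 N, or if a joint passes its speed limit or range.

## Working session

There is one attempt and no reset: what is moved stays moved. The work goes in short steps, Python scripts to look and compute and a tool call to move; the robot and the scene stay as the last step left them, time stands still between calls to the robot, and variables do not carry over. Pictures are saved under pics/ and viewed, and the job is handed in when it is done.

Besides the shell and the picture viewer there is one more tool, called after "Request:" as name(argument=value, ...) on one line, values as JSON. carry_out: Moves the arm, as the interface text tells. Shift numbers are shares of 40 mm and turn numbers shares of 4 degrees, none past 1 either way. Its arguments: {"type":"object","properties":{"rows":{"type":"array"}},"required":["rows"]}

```bash
ls; mkdir -p pics; python3 - <<'E'
from plant import *
import cv2
print(state()); print(tip_extent)
for n in ["scene","top","wrist"]:
    print(n,camera_info(n))
for n in ["scene","top"]:
    cv2.imwrite(f"pics/{n}0.png",grab_frame(n))
E
```

```text
pics
{'time': 0.0, 'joint_pos': array([-1.40701863e+00,  5.33670349e-02,  1.61429947e+00,  2.78128516e-05,
        1.47597545e+00, -1.19003982e-01]), 'joint_vel': array([-0.00055538, -0.0013649 , -0.00066132, -0.00028592, -0.00048148,
        0.00102085]), 'joint_efforts': array([-1.80806852e-03, -3.93682086e+01, -3.70176744e+01, -2.79181168e-04,
        6.88008178e-03,  1.15631698e-05]), 'tool_pos': array([ 0.17431878, -0.59970856,  0.30265328]), 'tool_rot': array([ 0.56597753, -0.56496192,  0.4250678 , -0.424034  ]), 'contact_force': array([-0.1068875 ,  0.32929207,  0.9955173 ]), 'ft_torque': array([-0.01167494,  0.04255164,  0.00428139]), 'gripper_width': 0.999592729608697}
0.0726
scene {'intrinsics': array([[477.73775567,   0.        , 294.88346256],
       [  0.        , 477.73775567, 212.71724579],
       [  0.        ,   0.        ,   1.        ]]), 'k1': 0.053359360246840314, 'xyz': array([-0.15321322,  0.57300236,  0.52313269]), 'rotation': array([ 0.23003227, -0.33844071,  0.77191477, -0.4865086 ])}
top {'intrinsics': array([[379.04489657,   0.        , 282.99302016],
       [  0.        , 379.04489657, 209.27338786],
       [  0.        ,   0.        ,   1.        ]]), 'k1': -0.004464752158579435, 'xyz': array([ 0.47500629, -0.05492176,  1.05858556]), 'rotation': array([-0.03190972,  0.71531592, -0.69689721,  0.0404867 ])}
wrist {'intrinsics': array([[337.50546634,   0.        , 272.86769044],
       [  0.        , 337.50546634, 208.76688327],
       [  0.        ,   0.        ,   1.        ]]), 'k1': 0.00297092132550854, 'tool_from_camera': array([[ 9.99999497e-01, -2.95804517e-05, -1.00249343e-03,
        -9.23680876e-05],
       [ 9.43242665e-04, -3.11942317e-01,  9.50100574e-01,
        -6.91701130e-02],
       [-3.40824528e-04, -9.50101042e-01, -3.11942132e-01,
         8.10100017e-02],
       [ 0.00000000e+00,  0.00000000e+00,  0.00000000e+00,
         1.00000000e+00]])}
```

View pics/scene0.png

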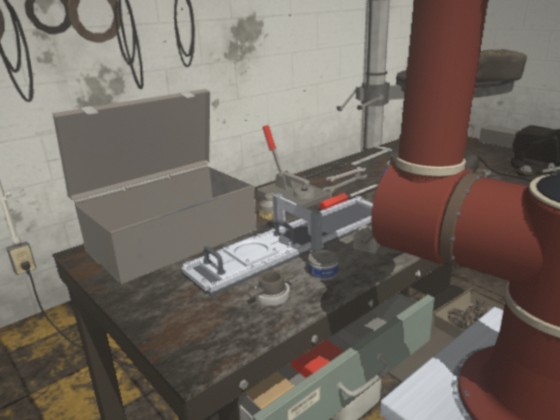

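View pics/top0.png

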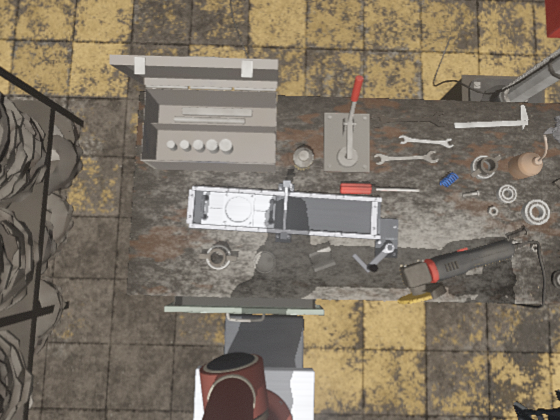

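```bash
cat > h.py <<'E'
import numpy as np, cv2
from scipy.spatial.transform import Rotation as R
from plant import *
def q(w): return R.from_quat([w[1],w[2],w[3],w[0]])
def cam(n,st=None):
    c=camera_info(n)
    K=c['intrinsics'];k=c['k1']
    if n=='wrist':
        st=st or state(); T=np.eye(4);T[:3,:3]=q(st['tool_rot']).as_matrix();T[:3,3]=st['tool_pos']
        M=T@c['tool_from_camera'];return K,k,M[:3,:3],M[:3,3]
    return K,k,q(c['rotation']).as_matrix(),np.array(c['xyz'])
def proj(C,P):
    K,k,Rm,t=C; p=(np.atleast_2d(P)-t)@Rm; s=p[:,:2]/p[:,2:]; r2=(s**2).sum(1,keepdims=True)
    s=s*(1+k*r2); return s*[K[0,0],K[1,1]]+[K[0,2],K[1,2]]
def ray(C,uv):
    K,k,Rm,t=C; d=(np.atleast_2d(uv)-[K[0,2],K[1,2]])/[K[0,0],K[1,1]]
    s=d.copy()
    for _ in range(10): s=d/(1+k*(s**2).sum(1,keepdims=True))
    return t,np.c_[s,np.ones(len(s))]@Rm.T
def onz(C,uv,z):
    t,d=ray(C,uv); return t+d*((z-t[2])/d[:,2:])
E
python3 - <<'E'
from h import *
C=cam('top');print(proj(C,[[0,0,0],[0.174,-0.6,0.3],[.475,-.055,0]]))
print(cam('scene')[2], R.from_matrix(q(state()['tool_rot']).as_matrix()).as_matrix())
print(onz(C,[[217,257],[238,208],[287,235],[390,248],[191,205],[380,215]],[0.02]).round(3))
print(proj(cam('scene'),[[.4,.13,.02],[.5,-.3,0.03]]))
im=cv2.imread('pics/top0.png')
cv2.imwrite('pics/t1.png',cv2.resize(im[165:305,170:430],None,fx=3,fy=3,interpolation=cv2.INTER_CUBIC))
im=cv2.imread('pics/scene0.png')
cv2.imwrite('pics/s1.png',cv2.resize(im[170:320,170:400],None,fx=3.4,fy=3.4,interpolation=cv2.INTER_CUBIC))
E
```

```text
[[252.37786388 427.57689736]
 [555.79583647 411.81652441]
 [277.89750214 248.17462208]]
[[-0.66508607 -0.29866941  0.68443926]
 [-0.74632013  0.29753453 -0.59538178]
 [-0.02582198 -0.90679093 -0.42078907]] [[ 2.79068052e-01 -3.28266089e-04  9.60271271e-01]
 [-9.60269543e-01  1.83261340e-03  2.79068176e-01]
 [-1.85141462e-03 -9.99998267e-01  1.96199925e-04]]
[[ 0.447  0.11   0.02 ]
 [ 0.582  0.058  0.02 ]
 [ 0.511 -0.079  0.02 ]
 [ 0.483 -0.362  0.02 ]
 [ 0.587  0.187  0.02 ]
 [ 0.573 -0.334  0.02 ]]
[[281.25396646 301.93305407]
 [388.57119378 209.5886503 ]]
```

View pics/t1.png

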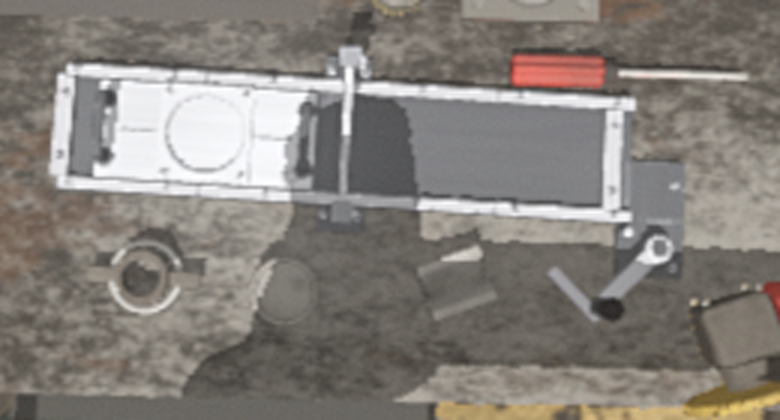

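View pics/s1.png

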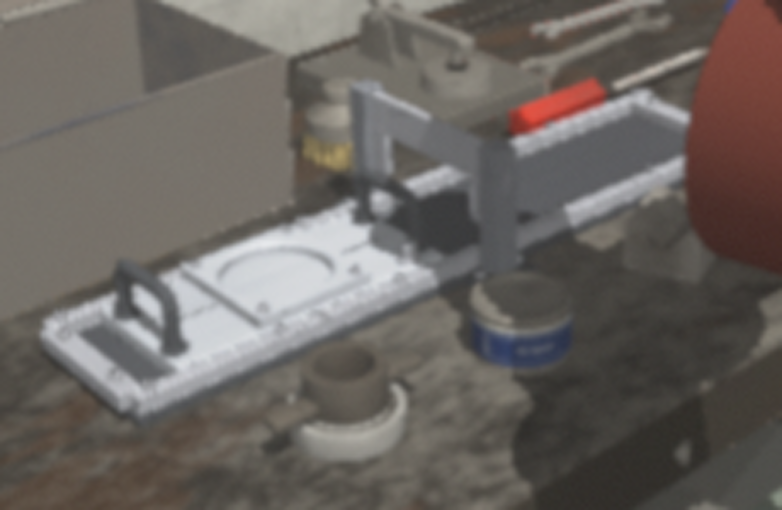

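```bash
python3 - <<'E'
from h import *
C=cam('top')
def c(u,v): return [170+u/3-1/3,165+v/3-1/3]
def P(name,u,v,z): print(name,onz(C,[c(u,v)],z).round(4)[0][:2])
P('LF',68,66,.019);P('RF',634,103,.019);P('RN',629,220,.019);P('LN',58,187,.019)
P('nest',206,132,.026)   # nest circle
P('hL',104,125,.056);P('hR',304,143,.056)
P('gateF',349,60,.096);P('gateN',340,210,.096)
P('stopinT',607,108,.02);P('stopinB',605,208,.02)
P('brg sleeve top',140,275,.042)
P('earL',95,273,.028);P('earR',203,267,.028);P('ring',145,278,.016)
P('pivot',657,246,.04);P('knob',606,308,.074)
P('tin',286,291,.037)
E
```

```text
LF [0.6382 0.1861]
RF [ 0.618  -0.3374]
RN [ 0.5098 -0.3327]
LN [0.5264 0.1896]
nest [0.5797 0.056 ]
hL [0.5805 0.1431]
hR [ 0.5692 -0.0342]
gateF [ 0.6379 -0.0715]
gateN [ 0.5094 -0.067 ]
stopinT [ 0.6125 -0.3121]
stopinB [ 0.5202 -0.3104]
brg sleeve top [0.4493 0.1079]
earL [0.4497 0.1505]
earR [0.4575 0.054 ]
ring [0.446  0.1074]
pivot [ 0.4865 -0.3522]
knob [ 0.432  -0.2981]
tin [ 0.4383 -0.0215]
```

Request:
carry_out(rows=[[[0,0,1,0.6,0.88,0,85],[0,0,1,0.6,0.88,0,85],[0,0,1,0.6,0.88,0,85],[0,0,1,0.6,0.88,0,85],[0,0,1,0.6,0.88,0,85]]])

```text
time: 0.6
tool_pos: [0.2949, -0.4225, 0.3033]
tool_rot: [0.631, -0.631, 0.319, -0.319]
contact_force: [0.6, -0.7, 0.2]
gripper_width: 0.992
```

Request:
carry_out(rows=[[[0,0,1,0.6,0.88,0,85],[0,0,1,0.6,0.88,0,85],[0,0,1,0.6,0.88,0,85],[0,0,1,0.6,0.88,0,85],[0,0,1,0.6,0.88,0,85]]])

```text
time: 1.1
tool_pos: [0.4149, -0.2464, 0.3035]
tool_rot: [0.677, -0.677, 0.205, -0.205]
contact_force: [-0.2, -1.6, 0.4]
gripper_width: 0.999
```

Request:
carry_out(rows=[[[0,0,1,0.1,0.88,0,85],[0,0,1,0.1,0.88,0,85],[0,0,1,0.1,0.88,0,85],[0,0,1,0.1,0.88,0,85],[0,0,1,0.1,0.88,0,85]]])

```text
time: 1.6
tool_pos: [0.4341, -0.0707, 0.3035]
tool_rot: [0.702, -0.702, 0.084, -0.084]
contact_force: [0.7, -0.2, -1.0]
gripper_width: 0.994
```

Request:
carry_out(rows=[[[0,0,1,0.1,0.9,-0.2,85],[0,0,1,0.1,0.9,-0.2,85],[0,0,1,0.1,0.9,-0.2,85],[0,0,1,0.1,0.9,-0.2,85],[0,0,0.6,0.1,0.9,-0.2,85]]])

```text
time: 2.1
tool_pos: [0.454, 0.1094, 0.2632]
tool_rot: [-0.706, 0.707, 0.029, -0.029]
contact_force: [0.5, 0.0, -0.2]
gripper_width: 0.996
```

Request:
carry_out(rows=[[[0,0,0,0,0,0,85],[0,0,0,0,0,0,85]]])

```text
time: 2.3
tool_pos: [0.454, 0.1083, 0.2632]
tool_rot: [-0.706, 0.707, 0.028, -0.029]
contact_force: [-0.2, -0.1, 0.3]
gripper_width: 0.993
```

```bash
python3 - <<'E'
from h import *
s=state(); im=grab_frame('wrist'); cv2.imwrite('pics/w1.png',im)
import pickle; pickle.dump(s,open('pics/w1.pkl','wb'))
print(proj(cam('wrist',s),[[.449,.108,.042],[.58,.056,.028]]))
cv2.imwrite('pics/scene1.png',grab_frame('scene'))
E
```

```text
[[266.73533637 192.83442906]
 [395.22746298 250.13729979]]
```

View pics/w1.png

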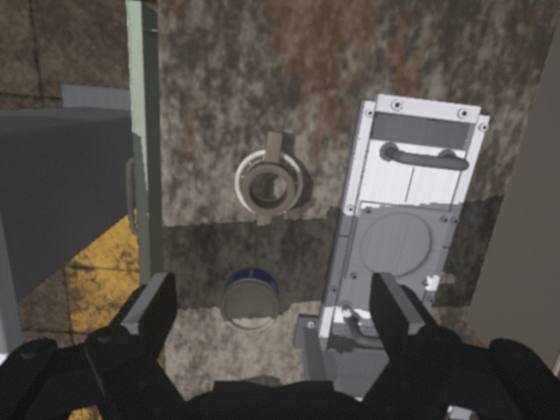

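View pics/scene1.png

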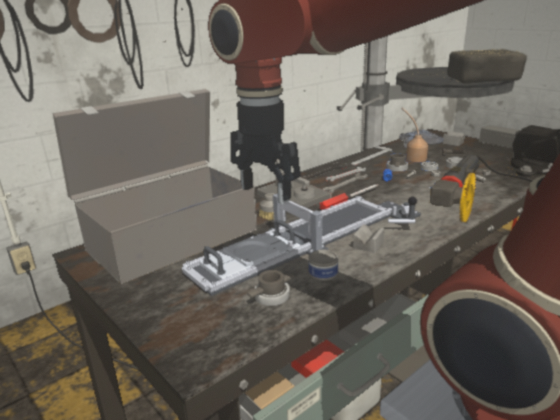

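```bash
python3 - <<'E'
from h import *
im=cv2.imread('pics/w1.png')
cv2.imwrite('pics/w1a.png',cv2.resize(im[120:235,215:325],None,fx=5,fy=5,interpolation=cv2.INTER_CUBIC))
cv2.imwrite('pics/w1b.png',cv2.resize(im[85:355,320:500],None,fx=2.2,fy=2.2,interpolation=cv2.INTER_CUBIC))
E
```

```text
(no output)
```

View pics/w1a.png

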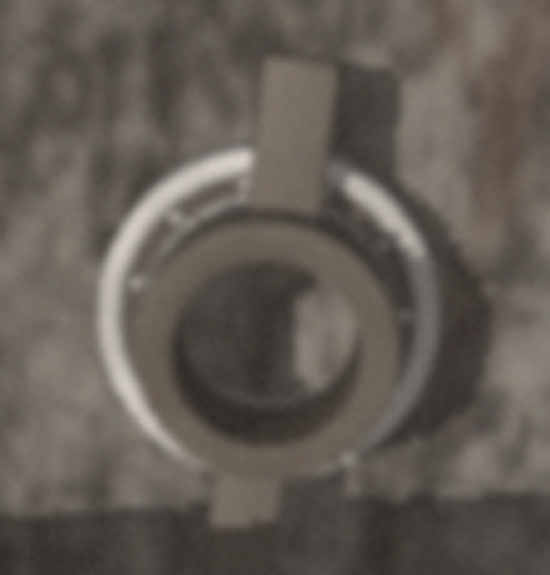

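View pics/w1b.png

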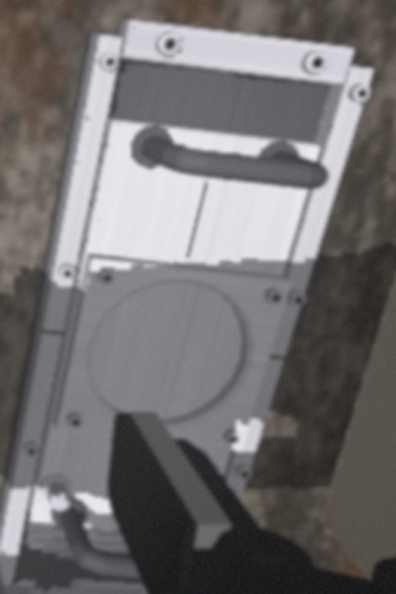

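```bash
python3 - <<'E'
from h import *
import pickle
s=pickle.load(open('pics/w1.pkl','rb')); C=cam('wrist',s)
def P(n,pts,z,sc,ox,oy):
    p=onz(C,[[ox+u/sc-.5+.5/sc,oy+v/sc-.5+.5/sc] for u,v in pts],z); print(n,p[:,:2].round(4).tolist()); return p
a=P('sleeve l r t b',[(133,349),(400,349),(266,220),(266,478)],.042,5,215,120)
print(a[:2].mean(0),a[2:].mean(0),np.linalg.norm(a[0]-a[1]),np.linalg.norm(a[2]-a[3]))
e=P('ears',[(265,57),(338,65),(210,522),(275,527)],.028,5,215,120)
m1=e[:2].mean(0);m2=e[2:].mean(0);d=m1-m2;print('ear mid',(m1+m2)/2,np.linalg.norm(d),np.degrees(np.arctan2(-d[0],d[1])))
P('rail in/out corners L: nearL, farL',[(95,33),(372,68)],.019,2.2,320,85)
P('near rail far end inner', [(112,60),(55,420)],.019,2.2,320,85)
n=P('nest l r t b',[(90,350),(245,350),(170,280),(170,422)],.028,2.2,320,85);print(n[:2].mean(0),n[2:].mean(0),np.linalg.norm(n[0]-n[1]),np.linalg.norm(n[2]-n[3]))
P('hbar',[(180,158),(315,176),(247,167)],.056,2.2,320,85)
print(q(s['tool_rot']).as_matrix().round(3),s['tool_pos'])
E
```

```text
sleeve l r t b [[0.4261, 0.1093], [0.4734, 0.1132], [0.4479, 0.1343], [0.4516, 0.087]]
[0.4497881  0.11123928 0.042     ] [0.4497469  0.11064978 0.042     ] 0.04745726830463468 0.04739947419430931
ears [[0.4455, 0.1606], [0.4585, 0.1602], [0.4417, 0.0723], [0.4542, 0.0723]]
ear mid [0.44996441 0.11634024 0.028     ] 0.08819856810931774 -2.627931215746276
rail in/out corners L: nearL, farL [[0.5272, 0.1935], [0.6415, 0.1892]]
near rail far end inner [[0.5358, 0.1838], [0.537, 0.0189]]
nest l r t b [[0.5449, 0.0599], [0.6137, 0.0656], [0.574, 0.0954], [0.5875, 0.0271]]
[0.57928416 0.0627678  0.028     ] [0.58072249 0.06127386 0.028     ] 0.06906280659672429 0.06960971812464332
hbar [[0.5567, 0.1516], [0.6084, 0.1491], [0.5823, 0.1504]]
[[ 0.997 -0.001 -0.082]
 [ 0.082 -0.001  0.997]
 [-0.002 -1.    -0.001]] [0.45398198 0.10827744 0.26322545]
```

Request:
carry_out(rows=[[[0,0,-0.6,0.8,-0.3,0,85],[0,0,-0.6,0.8,-0.3,0,85],[0,0,-0.55,0.8,-0.3,0,85],[0,0,0,0.8,-0.3,0,85],[0,0,0,0,0,0,85]]])

```text
time: 2.9
tool_pos: [0.585, 0.0567, 0.2639]
tool_rot: [-0.707, 0.707, -0.016, 0.017]
contact_force: [-0.6, -0.4, 0.7]
gripper_width: 0.995
```

```bash
python3 - <<'E'
from h import *
s=state(); im=grab_frame('wrist'); cv2.imwrite('pics/w2.png',im)
import pickle; pickle.dump(s,open('pics/w2.pkl','wb'))
cv2.imwrite('pics/w2a.png',cv2.resize(im[60:330,190:390],None,fx=2.2,fy=2.2,interpolation=cv2.INTER_CUBIC))
print(s['tool_pos'])
E
```

```text
[0.58501805 0.05669508 0.2639468 ]
```

View pics/w2a.png

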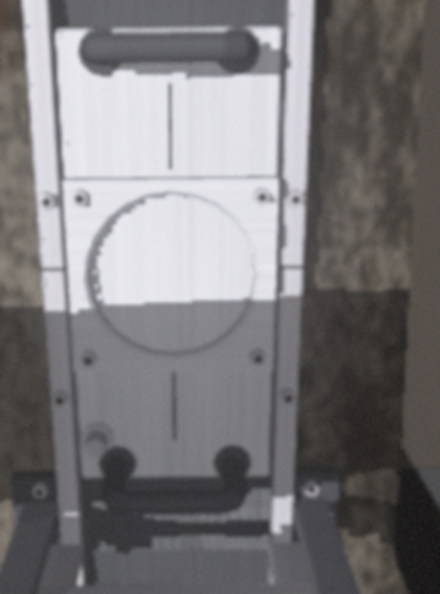

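```bash
python3 - <<'E'
from h import *
import pickle
s=pickle.load(open('pics/w2.pkl','rb')); C=cam('wrist',s)
def P(n,pts,z,sc=2.2,ox=190,oy=60):
    p=onz(C,[[ox+u/sc-.5+.5/sc,oy+v/sc-.5+.5/sc] for u,v in pts],z); print(n,p[:,:2].round(4).tolist()); return p
def yaw(d): return np.degrees(np.arctan2(-d[0],d[1]))
n=P('nest l r t b',[(90,272),(256,272),(173,192),(173,353)],.028);print(n[:2].mean(0),n[2:].mean(0),np.linalg.norm(n[0]-n[1]),np.linalg.norm(n[2]-n[3]))
a=P('lines',[(170,85),(170,165),(174,373),(174,440)],.020);print(yaw(a[0]-a[3]))
a=P('seam',[(62,178),(280,176)],.028);d=a[1]-a[0];print(np.degrees(np.arctan2(d[1],d[0])))
a=P('rail near in, far in',[(46,120),(72,440),(282,120),(275,440)],.019);print(yaw(a[0]-a[1]),yaw(a[2]-a[3]),a.mean(0))
a=P('rail outer',[(22,30),(60,480),(314,30),(297,480)],.019);print(yaw(a[0]-a[1]),yaw(a[2]-a[3]),a.mean(0))
P('hL',[(95,50),(245,48)],.056)
P('hR bar',[(115,498),(235,498)],.056)
E
```

```text
nest l r t b [[0.5471, 0.0637], [0.6171, 0.0604], [0.5838, 0.0956], [0.5802, 0.0257]]
[0.5820788  0.06207859 0.028     ] [0.58200127 0.06064817 0.028     ] 0.0700471413165468 0.06989512164187126
lines [[0.5846, 0.137], [0.583, 0.1056], [0.5799, 0.0132], [0.5782, -0.0204]]
-2.3105858089577627
seam [[0.5391, 0.1033], [0.6274, 0.0999]]
-2.1663338812964876
rail near in, far in [[0.5334, 0.1258], [0.5305, -0.0186], [0.6295, 0.1213], [0.6255, -0.0231]]
-1.1488391865614418 -1.5913997154657487 [0.57971338 0.05136001 0.019     ]
rail outer [[0.5275, 0.1602], [0.5228, -0.0394], [0.6422, 0.1549], [0.6358, -0.0448]]
-1.3557161726212195 -1.846036857186649 [0.58209108 0.05773166 0.019     ]
hL [[0.5596, 0.1499], [0.612, 0.1481]]
hR bar [[0.5531, -0.0283], [0.604, -0.0307]]
```

Request:
carry_out(rows=[[[0,0,0,-0.8,0.34,-0.3,85],[0,0,0,-0.8,0.34,-0.3,85],[0,0,0,-0.8,0.34,-0.3,85],[0,0,0,-0.8,0.34,-0.3,85],[0,0,0,-0.18,0,-0.5,85]]])

```text
time: 3.45
tool_pos: [0.4444, 0.115, 0.1961]
tool_rot: [0.707, -0.707, 0.014, -0.015]
contact_force: [0.7, -0.2, -0.2]
gripper_width: 0.998
```

Request:
carry_out(rows=[[[0,0,0,0,0,-0.8,85],[0,0,0,0,0,-0.8,85],[0,0,0,0,0,-0.6,85],[0,0,0,0,0,0,85]]])

```text
time: 3.85
tool_pos: [0.4436, 0.1136, 0.1045]
tool_rot: [-0.707, 0.707, -0.018, 0.012]
contact_force: [-0.5, -0.5, 0.1]
gripper_width: 0.994
```

```bash
python3 - <<'E'
from h import *
s=state(); im=grab_frame('wrist'); cv2.imwrite('pics/w3.png',im)
print(s['tool_pos'],s['tool_rot'],s['contact_force'])
E
```

```text
[0.44363228 0.1136427  0.1045    ] [-0.70665354  0.70722974 -0.0177395   0.01233641] [-0.45339422 -0.54606995  0.05488151]
```

View pics/w3.png

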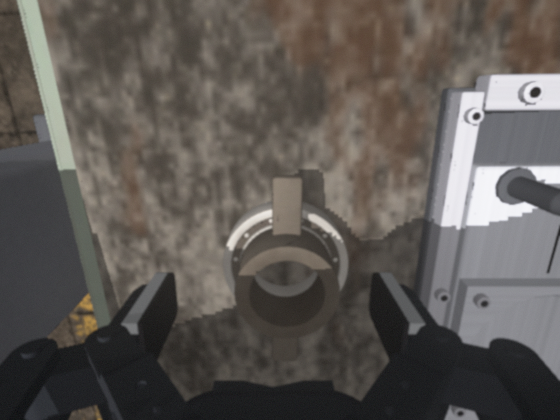

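Request:
carry_out(rows=[[[0,0,0,0.15,-0.06,0,85],[0,0,0,0,0,0,85]]])

```text
time: 4.1
tool_pos: [0.4552, 0.1116, 0.1103]
tool_rot: [0.707, -0.707, 0.013, -0.017]
contact_force: [0.5, 0.6, -0.6]
gripper_width: 0.995
```

Request:
carry_out(rows=[[[0,0,0,0,0,0,85]]])

```text
time: 4.2
tool_pos: [0.4545, 0.1118, 0.1097]
tool_rot: [0.707, -0.707, 0.014, -0.016]
contact_force: [-1.0, 0.3, 0.1]
gripper_width: 1.0
```

Request:
carry_out(rows=[[[0,0,0,0,0,0,85]]])

```text
time: 4.3
tool_pos: [0.4538, 0.1118, 0.1089]
tool_rot: [0.707, -0.707, 0.014, -0.015]
contact_force: [0.2, -0.7, -0.6]
gripper_width: 0.994
```

```bash
python3 - <<'E'
from h import *
for i in range(4):
    s=state();print(s['time'],s['tool_pos'],s['joint_pos'].round(4),s['joint_vel'].round(4))
E
```

```text
4.3 [0.45384924 0.11184454 0.10893094] [ 0.0822 -0.1186  2.1278  0.      1.1306  0.1242] [ 0.0023  0.0041  0.0092  0.0006 -0.0022  0.0003]
4.3 [0.45384924 0.11184454 0.10893094] [ 0.0822 -0.1186  2.1278  0.      1.1306  0.1242] [ 0.0023  0.0041  0.0092  0.0006 -0.0022  0.0003]
4.3 [0.45384924 0.11184454 0.10893094] [ 0.0822 -0.1186  2.1278  0.      1.1306  0.1242] [ 0.0023  0.0041  0.0092  0.0006 -0.0022  0.0003]
4.3 [0.45384924 0.11184454 0.10893094] [ 0.0822 -0.1186  2.1278  0.      1.1306  0.1242] [ 0.0023  0.0041  0.0092  0.0006 -0.0022  0.0003]
```

Request:
carry_out(rows=[[[0,0,0,0,0,0,85],[0,0,0,0,0,0,85],[0,0,0,0,0,0,85],[0,0,0,0,0,0,85],[0,0,0,0,0,0,85]]])

```text
time: 4.8
tool_pos: [0.4531, 0.1119, 0.1078]
tool_rot: [-0.707, 0.707, -0.015, 0.015]
contact_force: [-0.8, -0.3, 0.3]
gripper_width: 0.995
```

Request:
carry_out(rows=[[[0,0,0,0,0,0,85],[0,0,0,0,0,0,85],[0,0,0,0,0,0,85],[0,0,0,0,0,0,85],[0,0,0,0,0,0,85]]])

```text
time: 5.3
tool_pos: [0.4532, 0.1118, 0.1079]
tool_rot: [0.707, -0.707, 0.015, -0.015]
contact_force: [-0.2, -0.2, 0.6]
gripper_width: 0.997
```

Request:
carry_out(rows=[[[0,0,0,-0.04,-0.01,-0.2,85],[0,0,0,-0.04,-0.01,-0.2,85],[0,0,0,0,0,0,85],[0,0,0,0,0,0,85],[0,0,0,0,0,0,85]]])

```text
time: 5.8
tool_pos: [0.4501, 0.1111, 0.0919]
tool_rot: [0.707, -0.707, 0.015, -0.015]
contact_force: [-0.2, 0.2, 0.3]
gripper_width: 0.996
```

Request:
carry_out(rows=[[[0,0,0,0,0,0,40],[0,0,0,0,0,0,40],[0,0,0,0,0,0,40],[0,0,0,0,0,0,40],[0,0,0,0,0,0,40]]])

```text
time: 6.3
tool_pos: [0.4506, 0.1111, 0.0925]
tool_rot: [0.707, -0.707, 0.014, -0.015]
contact_force: [0.8, -0.7, 4.1]
gripper_width: 0.54
```

Request:
carry_out(rows=[[[0,0,0,0,0,0,40],[0,0,0,0,0,0,40],[0,0,0,0,0,0,40]]])

```text
time: 6.6
tool_pos: [0.4506, 0.1111, 0.0925]
tool_rot: [0.707, -0.707, 0.014, -0.015]
contact_force: [-0.2, 0.1, 5.2]
gripper_width: 0.536
```

```bash
python3 - <<'E'
from h import *
s=state(); im=grab_frame('wrist'); cv2.imwrite('pics/w4.png',im)
print(s['tool_pos'],s['tool_rot'],s['contact_force'])
E
```

```text
[0.45055266 0.11110625 0.09251001] [ 0.70702799 -0.70687579  0.01436228 -0.0152237 ] [-0.23960473  0.09719249  5.22086449]
```

View pics/w4.png

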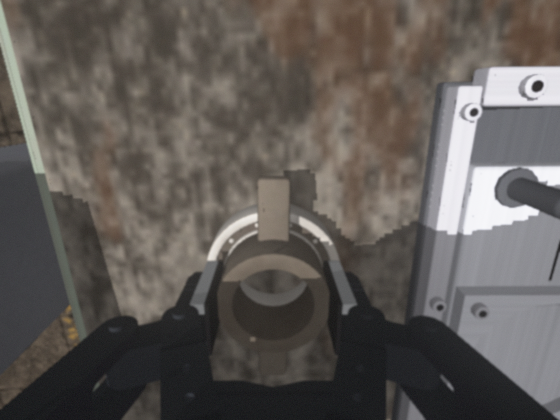

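Request:
carry_out(rows=[[[0,0,0,0,0,0.3,40],[0,0,0,0,0,0.6,40],[0,0,0,0,0,0.6,40],[0,0,0,0.2,-0.07,0.2,40],[0,0,0,0.4,-0.15,0,40]]])

```text
time: 7.15
tool_pos: [0.4741, 0.1023, 0.1607]
tool_rot: [0.707, -0.707, 0.014, -0.015]
contact_force: [0.0, 0.4, -4.3]
gripper_width: 0.538
```

Request:
carry_out(rows=[[[0,0,0,0.6,-0.23,0,40],[0,0,0,0.6,-0.23,0,40],[0,0,0,0.6,-0.23,0,40],[0,0,0,0.5,-0.2,0,40],[0,0,0,0.3,-0.11,0,40]]])

```text
time: 7.65
tool_pos: [0.5787, 0.0613, 0.1584]
tool_rot: [-0.707, 0.707, -0.016, 0.014]
contact_force: [0.2, -0.4, -4.2]
gripper_width: 0.534
```

Request:
carry_out(rows=[[[0,0,0,0.1,-0.03,0,40],[0,0,0,0,0,0,40],[0,0,0,0,0,0,40],[0,0,0,0,0,0,40],[0,0,0,0,0,0,40]]])

```text
time: 8.15
tool_pos: [0.5814, 0.0614, 0.1599]
tool_rot: [0.707, -0.707, 0.015, -0.015]
contact_force: [0.3, -0.2, -2.9]
gripper_width: 0.533
```

```bash
python3 - <<'E'
from h import *
s=state(); im=grab_frame('wrist'); cv2.imwrite('pics/w5.png',im)
print(s['tool_pos'],s['tool_rot'],s['contact_force'],s['gripper_width'])
im=grab_frame('scene');cv2.imwrite('pics/s5.png',cv2.resize(im[170:320,170:400],None,fx=3.4,fy=3.4,interpolation=cv2.INTER_CUBIC))
E
```

```text
[0.581416   0.06138989 0.15991535] [ 0.70697554 -0.70693607  0.01468489 -0.01453771] [ 0.32191343 -0.15216355 -2.90431045] 0.5332795735044393
```

View pics/w5.png

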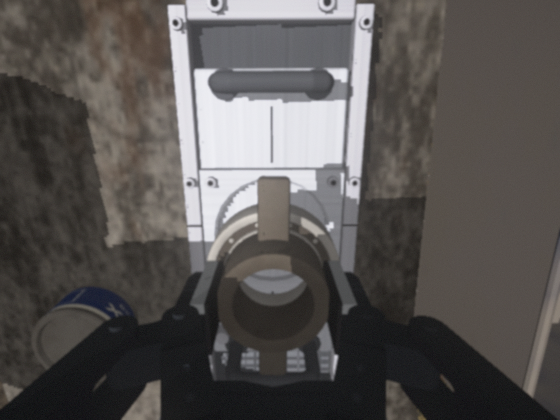

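View pics/s5.png

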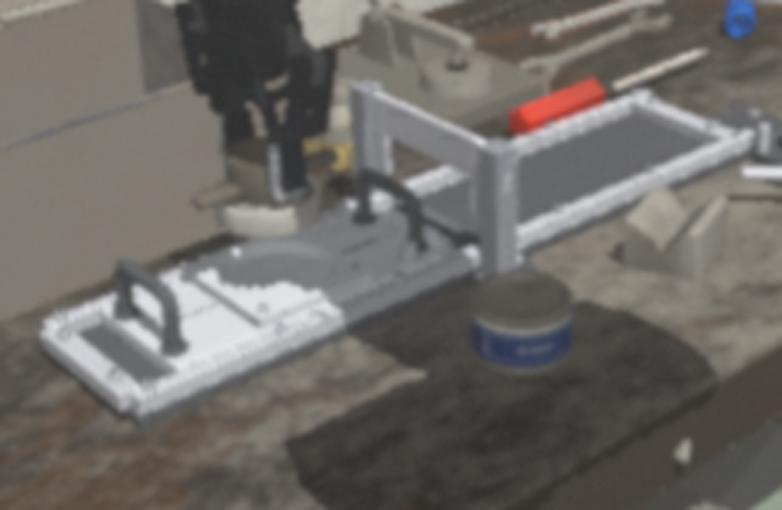

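Request:
carry_out(rows=[[[0,0,0,0.01,0,-0.3,40],[0,0,0,0,0,-0.3,40],[0,0,0,0,0,-0.2,40],[0,0,0,0,0,0,40],[0,0,0,0,0,0,40]]])

```text
time: 8.75
tool_pos: [0.5821, 0.061, 0.1271]
tool_rot: [-0.707, 0.707, -0.015, 0.014]
contact_force: [0.1, -0.1, -3.5]
gripper_width: 0.543
```

Request:
carry_out(rows=[[[0,0,0,0,0,-0.1,40],[0,0,0,0,0,-0.1,40],[0,0,0,0,0,-0.07,40],[0,0,0,0,0,0,40],[0,0,0,0,0,0,40]]])

```text
time: 9.25
tool_pos: [0.5824, 0.061, 0.117]
tool_rot: [0.707, -0.707, 0.015, -0.015]
contact_force: [0.0, 0.2, -3.4]
gripper_width: 0.536
```

Request:
carry_out(rows=[[[0,0,0,0,0,-0.05,40],[0,0,0,0,0,-0.05,40],[0,0,0,0,0,-0.03,40],[0,0,0,0,0,0,40],[0,0,0,0,0,0,40]]])

```text
time: 9.75
tool_pos: [0.5826, 0.0611, 0.1126]
tool_rot: [-0.707, 0.707, -0.015, 0.015]
contact_force: [-3.4, -0.1, 2.5]
gripper_width: 0.538
```

Request:
carry_out(rows=[[[0,0,0,0,0,0,85],[0,0,0,0,0,0,85],[0,0,0,0,0,0,85],[0,0,0,0,0,0,85],[0,0,0,0,0,0.3,85]]])

```text
time: 10.25
tool_pos: [0.5811, 0.061, 0.1224]
tool_rot: [0.707, -0.707, 0.016, -0.013]
contact_force: [0.2, 0.3, -0.0]
gripper_width: 0.998
```

Request:
carry_out(rows=[[[0,0,0,0,0,0.7,85],[0,0,0,0,0,0.9,85],[0,0,0,0,0,0.5,85],[0,0,0,0,0,0,85],[0,0,0,0,0,0,85]]])

```text
time: 10.75
tool_pos: [0.5826, 0.061, 0.2087]
tool_rot: [0.707, -0.707, 0.014, -0.015]
contact_force: [0.1, -1.2, -0.5]
gripper_width: 0.996
```

```bash
python3 - <<'E'
from h import *
s=state(); im=grab_frame('wrist'); cv2.imwrite('pics/w6.png',im)
import pickle; pickle.dump(s,open('pics/w6.pkl','wb'))
print(s['tool_pos'],s['tool_rot'],s['contact_force'],s['gripper_width'])
im=grab_frame('scene');cv2.imwrite('pics/s6.png',cv2.resize(im[170:320,170:400],None,fx=3.4,fy=3.4,interpolation=cv2.INTER_CUBIC))
E
```

```text
[0.58257769 0.0610445  0.20866506] [ 0.70695717 -0.70694623  0.01429963 -0.01530025] [ 0.14348049 -1.21248379 -0.52163313] 0.9961678188717157
```

View pics/w6.png

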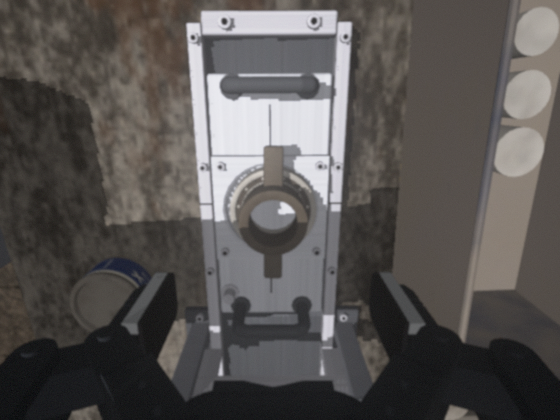

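View pics/s6.png

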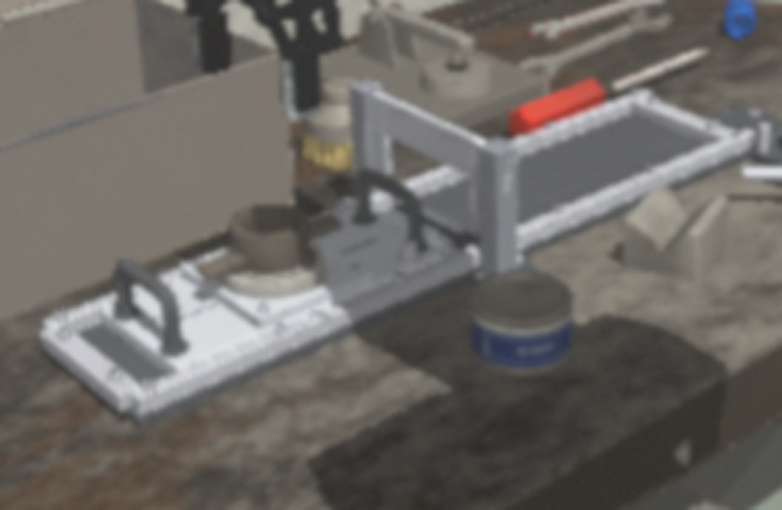

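```bash
python3 - <<'E'
from h import *
import pickle
s=pickle.load(open('pics/w6.pkl','rb')); C=cam('wrist',s)
a=onz(C,[[225,86],[317,86],[270,86]],.056);print(a.round(4))
e=onz(C,[[274,146],[272.5,278]],.048);print(e.round(4));d=e[0]-e[1];print(np.degrees(np.arctan2(-d[0],d[1])),e.mean(0))
print(onz(C,[[270,106],[271,291]],.020))
im=cv2.imread('pics/w6.png');cv2.imwrite('pics/w6a.png',cv2.resize(im[60:350,180:360],None,fx=2.05,fy=2.05,interpolation=cv2.INTER_CUBIC))
E
```

```text
[[0.5577 0.1498 0.056 ]
 [0.6145 0.1474 0.056 ]
 [0.5855 0.1487 0.056 ]]
[[0.5864 0.1108 0.048 ]
 [0.5811 0.0103 0.048 ]]
-3.0146180343441236 [0.58377177 0.06056032 0.048     ]
[[ 0.58466415  0.13612376  0.02      ]
 [ 0.57860511 -0.01836858  0.02      ]]
```

View pics/w6a.png

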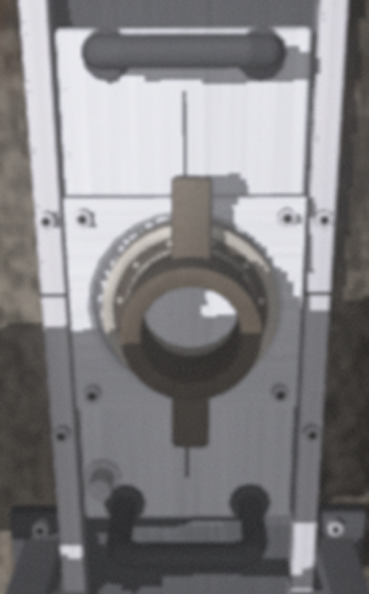

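Request:
carry_out(rows=[[[0,0,1,0.01,0.2,0,30],[0,0,1,0.01,0.2,0,30],[0,0,1,0.01,0.2,0,30],[0,0,1,0.01,0.2,0,30],[0,0,1,0.01,0.2,0,30]]])

```text
time: 11.35
tool_pos: [0.5834, 0.1013, 0.2057]
tool_rot: [0.699, -0.698, -0.108, 0.11]
contact_force: [-0.4, -0.7, 0.9]
gripper_width: 0.351
```

Request:
carry_out(rows=[[[0,0,1,0.01,0.2,0,30],[0,0,1,0.01,0.2,0,30],[0,0,1,0.01,0.2,0,30],[0,0,1,0.01,0.2,0,30],[0,0,1,0,0.2,0,30]]])

```text
time: 11.85
tool_pos: [0.5851, 0.1412, 0.2057]
tool_rot: [0.669, -0.669, -0.228, 0.23]
contact_force: [-0.7, -0.2, 0.6]
gripper_width: 0.351
```

Request:
carry_out(rows=[[[0,0,1,0,0.2,0,30],[0,0,1,0,0.05,0,30],[0,0,1,0,0,0,30],[0,0,1,0,0,0,30],[0,0,1,0,0,0,30]]])

```text
time: 12.35
tool_pos: [0.585, 0.1509, 0.2056]
tool_rot: [0.62, -0.619, -0.34, 0.343]
contact_force: [0.1, 0.0, -0.4]
gripper_width: 0.355
```

Request:
carry_out(rows=[[[0,0,1,0,0,0,30],[0,0,1,0,0,0,30],[0,0,1,0,0,0,30],[0,0,1,0,0,0,30],[0,0,1,0,0,0,30]]])

```text
time: 12.85
tool_pos: [0.585, 0.1509, 0.2056]
tool_rot: [0.551, -0.55, -0.443, 0.445]
contact_force: [-0.1, 0.6, 0.3]
gripper_width: 0.355
```

Request:
carry_out(rows=[[[0,0,1,0,0,-0.3,30],[0,0,1,0,0,-0.3,30],[0,0,0.5,0,0,-0.15,30],[0,0,0,0,0,0,30],[0,0,0,0,0,0,30]]])

```text
time: 13.35
tool_pos: [0.5854, 0.151, 0.1766]
tool_rot: [0.511, -0.51, -0.489, 0.49]
contact_force: [0.3, -0.2, 0.4]
gripper_width: 0.352
```

```bash
python3 - <<'E'
from h import *
s=state(); im=grab_frame('wrist'); cv2.imwrite('pics/w7.png',im)
print(s['tool_pos'],q(s['tool_rot']).as_matrix().round(3),s['joint_pos'])
im=grab_frame('scene');cv2.imwrite('pics/s7.png',cv2.resize(im[120:300,150:380],None,fx=3.2,fy=3.2,interpolation=cv2.INTER_CUBIC))
E
```

```text
[0.58537055 0.15096038 0.17659764] [[ 0.043 -0.002 -0.999]
 [ 0.999 -0.     0.043]
 [-0.    -1.     0.002]] [ 1.29336498e-01  1.15753440e-01  1.76659511e+00  3.20965369e-06
  1.26165428e+00 -1.39881571e+00]
```

View pics/w7.png

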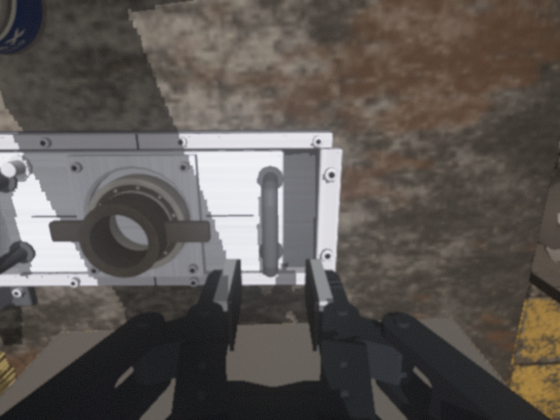

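View pics/s7.png

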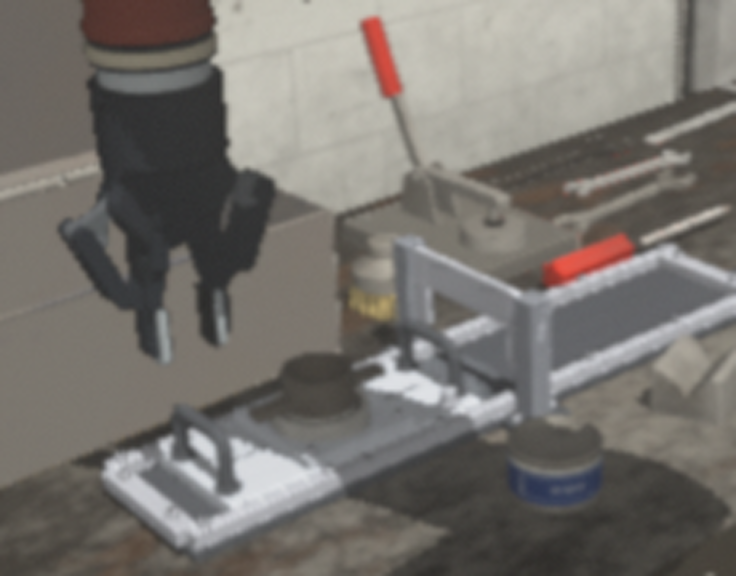

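Request:
carry_out(rows=[[[0,0,0,0,-0.02,-0.4,30],[0,0,0,0,0,-0.5,30],[0,0,0,0,0,-0.5,30],[0,0,0,0,0,-0.28,30],[0,0,0,0,0,0,30]]])

```text
time: 13.95
tool_pos: [0.5844, 0.15, 0.1079]
tool_rot: [0.511, -0.509, -0.488, 0.491]
contact_force: [-0.7, 1.2, -0.2]
gripper_width: 0.352
```

Request:
carry_out(rows=[[[0,0,0,0,0,0,30],[0,0,0,0,0,0,30],[0,0,0,0,0,0,0],[0,0,0,0,0,0,0],[0,0,0,0,0,0,0]]])

```text
time: 14.45
tool_pos: [0.5868, 0.1501, 0.1121]
tool_rot: [-0.51, 0.511, 0.49, -0.489]
contact_force: [-2.1, -2.4, 5.1]
gripper_width: 0.093
```

Request:
carry_out(rows=[[[0,0,0,0,0,0,0],[0,0,0,0,0,0,0]]])

```text
time: 14.65
tool_pos: [0.5868, 0.1501, 0.1121]
tool_rot: [-0.51, 0.511, 0.49, -0.489]
contact_force: [-0.9, -2.6, 7.4]
gripper_width: 0.098
```

Request:
carry_out(rows=[[[0,0,0,-0.004,-0.1,0,0],[0,0,0,-0.008,-0.2,0,0],[0,0,0,-0.012,-0.3,0,0],[0,0,0,-0.012,-0.3,0,0],[0,0,0,-0.012,-0.3,0,0]]])

```text
time: 15.15
tool_pos: [0.585, 0.1035, 0.1121]
tool_rot: [0.511, -0.51, -0.491, 0.488]
contact_force: [0.5, 6.7, 5.2]
gripper_width: 0.093
```

Request:
carry_out(rows=[[[0,0,0,-0.012,-0.3,0,0],[0,0,0,-0.012,-0.3,0,0],[0,0,0,-0.012,-0.3,0,0],[0,0,0,-0.012,-0.3,0,0],[0,0,0,-0.012,-0.3,0,0]]])

```text
time: 15.65
tool_pos: [0.5826, 0.0434, 0.1121]
tool_rot: [0.511, -0.51, -0.491, 0.488]
contact_force: [-0.1, 6.0, 4.8]
gripper_width: 0.089
```

```bash
python3 - <<'E'
from h import *
s=state(); im=grab_frame('wrist'); cv2.imwrite('pics/w8.png',im)
print(s['tool_pos'],s['contact_force'])
im=grab_frame('scene');cv2.imwrite('pics/s8.png',cv2.resize(im[120:300,150:380],None,fx=3.2,fy=3.2,interpolation=cv2.INTER_CUBIC))
E
```

```text
[0.5826236  0.04342633 0.1120568 ] [-0.13554335  6.00440638  4.79809559]
```

View pics/w8.png

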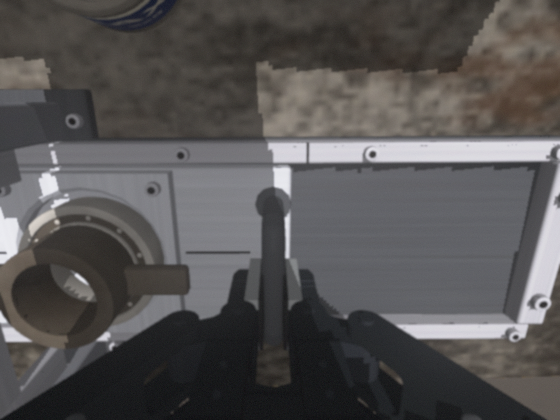

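View pics/s8.png

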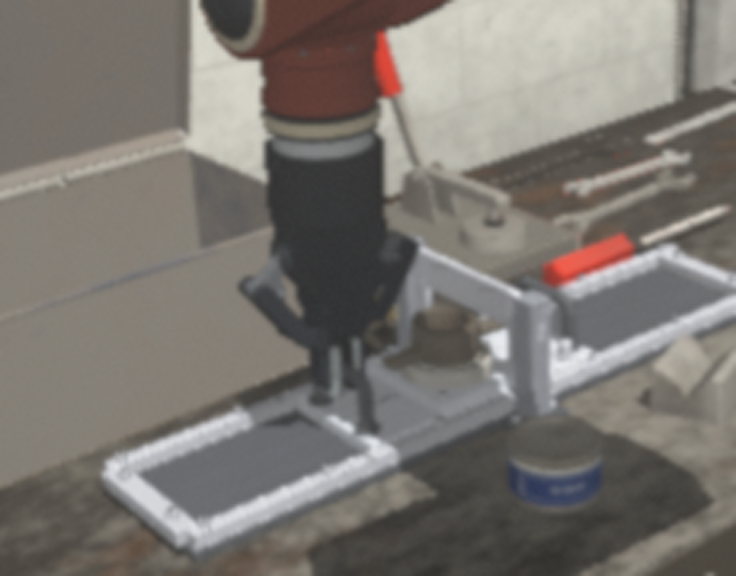

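Request:
carry_out(rows=[[[0,0,0,-0.01,-0.25,0,0],[0,0,0,-0.008,-0.2,0,0],[0,0,0,-0.004,-0.1,0,0],[0,0,0,-0.002,-0.05,0,0],[0,0,0,0,0,0,0]]])

```text
time: 16.25
tool_pos: [0.5817, 0.0193, 0.112]
tool_rot: [0.511, -0.51, -0.491, 0.488]
contact_force: [0.4, 5.0, 5.8]
gripper_width: 0.085
```

Request:
carry_out(rows=[[[0,0,0,0,0,0,0],[0,0,0,0,0,0,0],[0,0,0,0,0,0,30],[0,0,0,0,0,0,30],[0,0,0,0,0,0,30]]])

```text
time: 16.75
tool_pos: [0.5802, 0.0181, 0.11]
tool_rot: [0.511, -0.51, -0.489, 0.49]
contact_force: [-0.3, -0.7, -1.4]
gripper_width: 0.352
```

Request:
carry_out(rows=[[[0,0,0,0,0,0.1,30],[0,0,0,0,0,0.3,30],[0,0,0,0,0,0.6,30],[0,0,0,0,0,1,30],[0,0,0,0,0,0.8,30]]])

```text
time: 17.25
tool_pos: [0.581, 0.0182, 0.2256]
tool_rot: [-0.51, 0.511, 0.49, -0.489]
contact_force: [0.7, 0.2, 0.2]
gripper_width: 0.355
```

```bash
python3 - <<'E'
from h import *
s=state(); im=grab_frame('top'); cv2.imwrite('pics/t8.png',cv2.resize(im[165:305,170:430],None,fx=3,fy=3,interpolation=cv2.INTER_CUBIC))
print(s['tool_pos'],s['contact_force'],s['gripper_width'])
im=grab_frame('scene');cv2.imwrite('pics/s9.png',cv2.resize(im[120:300,150:380],None,fx=3.2,fy=3.2,interpolation=cv2.INTER_CUBIC))
E
```

```text
[0.58100791 0.01816382 0.22557337] [0.69499481 0.15222554 0.23208434] 0.3545272186655858
```

View pics/t8.png

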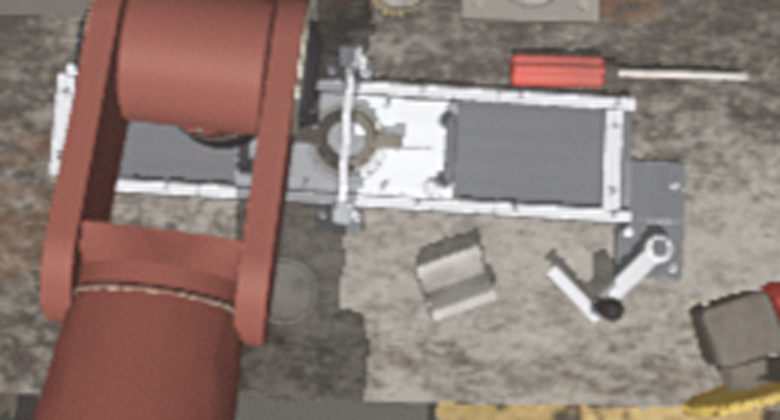

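View pics/s9.png

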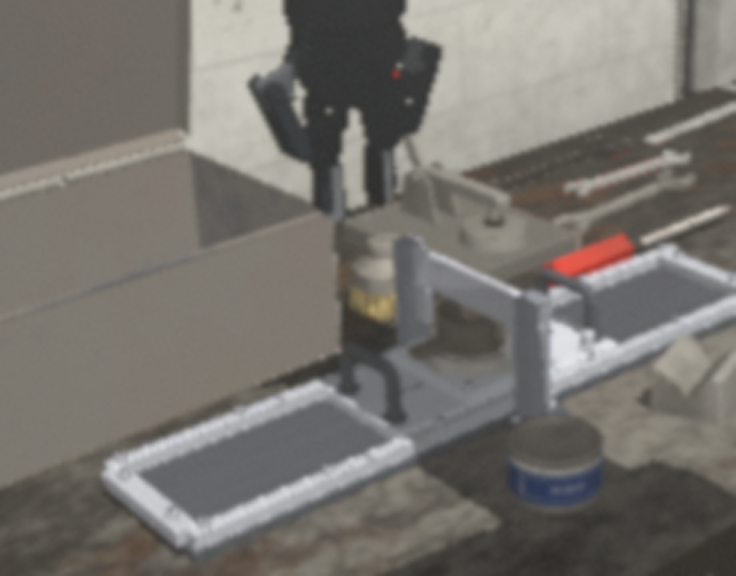

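Request:
carry_out(rows=[[[0,0,0,-0.02,-0.6,0,30],[0,0,0,-0.04,-0.94,0,30],[0,0,0,-0.04,-1,0,30],[0,0,0,-0.04,-1,0,30],[0,0,0,-0.04,-0.7,0,30]]])

```text
time: 17.85
tool_pos: [0.5731, -0.1536, 0.2229]
tool_rot: [-0.511, 0.511, 0.489, -0.489]
contact_force: [-0.3, -0.2, -0.4]
gripper_width: 0.35
```

Request:
carry_out(rows=[[[0,0,0,0,-0.3,-0.5,30],[0,0,0,0,0,-0.7,30],[0,0,0,0,0,-0.2,30],[0,0,0,0,0,0,30],[0,0,0,0,0,0,30]]])

```text
time: 18.35
tool_pos: [0.5739, -0.1632, 0.1676]
tool_rot: [-0.51, 0.511, 0.49, -0.489]
contact_force: [0.2, -0.6, 0.8]
gripper_width: 0.349
```

```bash
python3 - <<'E'
from h import *
s=state(); im=grab_frame('wrist'); cv2.imwrite('pics/w10.png',im)
print(s['tool_pos'],s['contact_force'],s['gripper_width'])
C=cam('wrist',s); print(proj(C,[[.574,-.163,.056]]))
im=grab_frame('scene');cv2.imwrite('pics/s10.png',cv2.resize(im[120:300,150:380],None,fx=3.2,fy=3.2,interpolation=cv2.INTER_CUBIC))
E
```

```text
[ 0.5739306  -0.16315633  0.16761557] [ 0.22195599 -0.624188    0.78865998] 0.3494623081822999
[[272.33427263 241.29866221]]
```

View pics/w10.png

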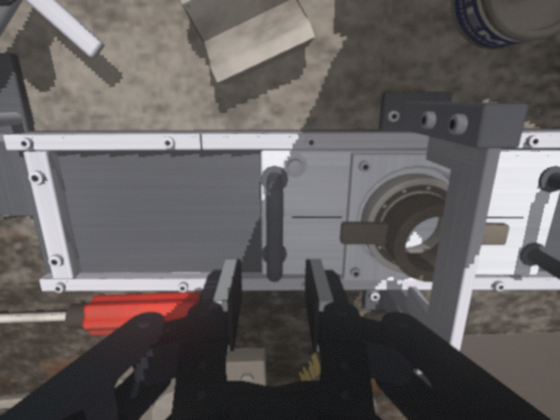

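View pics/s10.png

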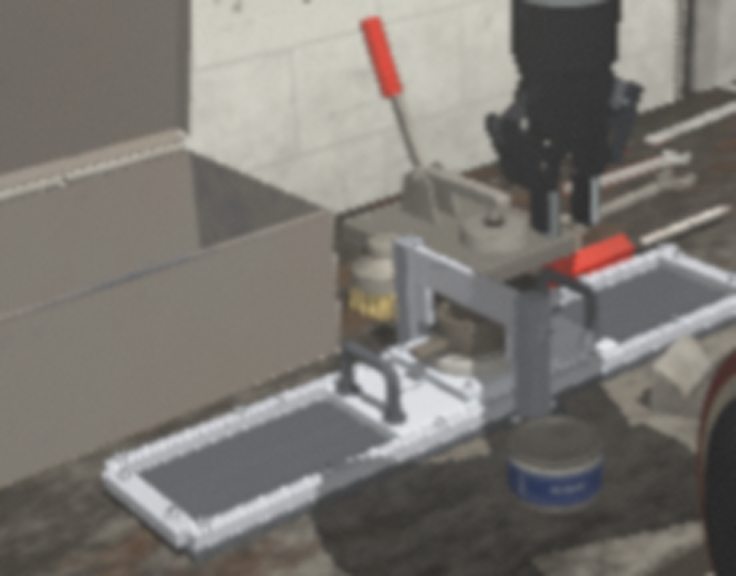

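Request:
carry_out(rows=[[[0,0,0,0,0.02,-0.4,30],[0,0,0,0,0,-0.5,30],[0,0,0,0,0,-0.4,30],[0,0,0,0,0,-0.14,30],[0,0,0,0,0,0,30]]])

```text
time: 18.95
tool_pos: [0.5728, -0.1621, 0.1075]
tool_rot: [0.511, -0.509, -0.489, 0.49]
contact_force: [0.4, 0.6, 0.8]
gripper_width: 0.351
```

Request:
carry_out(rows=[[[0,0,0,0,0,0,30],[0,0,0,0,0,0,30],[0,0,0,0,0,0,0],[0,0,0,0,0,0,0],[0,0,0,0,0,0,0]]])

```text
time: 19.45
tool_pos: [0.574, -0.1626, 0.1101]
tool_rot: [-0.51, 0.511, 0.49, -0.489]
contact_force: [-0.1, 0.8, 3.6]
gripper_width: 0.093
```

Request:
carry_out(rows=[[[0,0,0,0,0,0,0],[0,0,0,0,0,0,0]]])

```text
time: 19.65
tool_pos: [0.5741, -0.1627, 0.1102]
tool_rot: [-0.51, 0.511, 0.49, -0.489]
contact_force: [-1.0, 1.8, 5.6]
gripper_width: 0.091
```

Request:
carry_out(rows=[[[0,0,0,-0.004,-0.1,0,0],[0,0,0,-0.008,-0.2,0,0],[0,0,0,-0.012,-0.3,0,0],[0,0,0,-0.012,-0.3,0,0],[0,0,0,-0.012,-0.3,0,0]]])

```text
time: 20.15
tool_pos: [0.5724, -0.2095, 0.1101]
tool_rot: [0.511, -0.51, -0.491, 0.488]
contact_force: [0.5, 7.5, 7.4]
gripper_width: 0.097
```

Request:
carry_out(rows=[[[0,0,0,-0.012,-0.3,0,0],[0,0,0,-0.012,-0.3,0,0],[0,0,0,-0.012,-0.3,0,0],[0,0,0,-0.012,-0.3,0,0],[0,0,0,-0.012,-0.3,0,0]]])

```text
time: 20.65
tool_pos: [0.57, -0.2696, 0.1101]
tool_rot: [0.511, -0.51, -0.491, 0.488]
contact_force: [0.8, 7.3, 6.8]
gripper_width: 0.093
```

Request:
carry_out(rows=[[[0,0,0,-0.008,-0.2,0,0],[0,0,0,-0.008,-0.2,0,0],[0,0,0,-0.004,-0.1,0,0],[0,0,0,0,0,0,0],[0,0,0,0,0,0,0]]])

```text
time: 21.15
tool_pos: [0.5691, -0.2903, 0.1101]
tool_rot: [-0.51, 0.511, 0.49, -0.489]
contact_force: [-0.0, 3.3, 5.9]
gripper_width: 0.093
```

Request:
carry_out(rows=[[[0,0,0,-0.002,-0.06,0,0],[0,0,0,-0.002,-0.06,0,0],[0,0,0,-0.002,-0.06,0,0],[0,0,0,0,0,0,0]]])

```text
time: 21.55
tool_pos: [0.569, -0.2967, 0.1101]
tool_rot: [0.511, -0.51, -0.49, 0.488]
contact_force: [0.1, 5.9, 6.4]
gripper_width: 0.089
```

Request:
carry_out(rows=[[[0,0,0,0,-0.04,0,0],[0,0,0,0,-0.04,0,0]]])

```text
time: 21.75
tool_pos: [0.569, -0.2995, 0.1101]
tool_rot: [0.511, -0.51, -0.491, 0.488]
contact_force: [-0.3, 8.9, 8.4]
gripper_width: 0.095
```

Request:
carry_out(rows=[[[0,0,0,0,-0.04,0,0],[0,0,0,0,-0.04,0,0]]])

```text
time: 21.95
tool_pos: [0.569, -0.3008, 0.1101]
tool_rot: [0.512, -0.508, -0.492, 0.487]
contact_force: [-0.5, 18.0, 12.2]
gripper_width: 0.095
```

Request:
carry_out(rows=[[[0,0,0,0,-0.05,0,0],[0,0,0,0,0,0,0]]])

```text
time: 22.15
tool_pos: [0.569, -0.3011, 0.1101]
tool_rot: [0.513, -0.507, -0.492, 0.487]
contact_force: [-1.1, 20.6, 13.8]
gripper_width: 0.091
```

Request:
carry_out(rows=[[[0,0,0,0,0.03,0,0],[0,0,0,0,0,0,0],[0,0,0,0,0,0,30],[0,0,0,0,0,0,30],[0,0,0,0,0,0,30]]])

```text
time: 22.65
tool_pos: [0.5678, -0.3052, 0.1086]
tool_rot: [0.511, -0.51, -0.489, 0.49]
contact_force: [-0.7, -0.7, 0.8]
gripper_width: 0.346
```

Request:
carry_out(rows=[[[0,0,0,0,0,0,30],[0,0,0,0,0,0.3,30],[0,0,0,0,0,0.6,30],[0,0,0,-0.2,0,0.8,30],[0,0,0,-0.4,0,0.5,30]]])

```text
time: 23.15
tool_pos: [0.5452, -0.3058, 0.2008]
tool_rot: [-0.509, 0.512, 0.49, -0.489]
contact_force: [-0.3, -0.6, 0.6]
gripper_width: 0.35
```

Request:
carry_out(rows=[[[0,0,0,-0.6,0.1,0.3,0],[0,0,0,-0.6,0.1,0,0],[0,0,0,0,0,0,0],[0,0,0,0,0,0,0]]])

```text
time: 23.55
tool_pos: [0.4961, -0.2972, 0.2099]
tool_rot: [-0.51, 0.511, 0.489, -0.489]
contact_force: [0.7, -0.1, -0.2]
gripper_width: -0.002
```

```bash
python3 - <<'E'
from h import *
import pickle
s=state(); im=grab_frame('wrist'); cv2.imwrite('pics/w11.png',im); pickle.dump(s,open('pics/w11.pkl','wb'))
print(s['tool_pos'],s['contact_force'],s['gripper_width'],q(s['tool_rot']).as_matrix().round(3))
im=grab_frame('top'); cv2.imwrite('pics/t11.png',cv2.resize(im[165:305,170:430],None,fx=3,fy=3,interpolation=cv2.INTER_CUBIC))
E
```

```text
[ 0.49614105 -0.29724766  0.20994119] [ 0.70913952 -0.08487304 -0.21342877] -0.00238811578902645 [[ 0.043  0.001 -0.999]
 [ 0.999 -0.001  0.043]
 [-0.001 -1.    -0.001]]
```

View pics/w11.png

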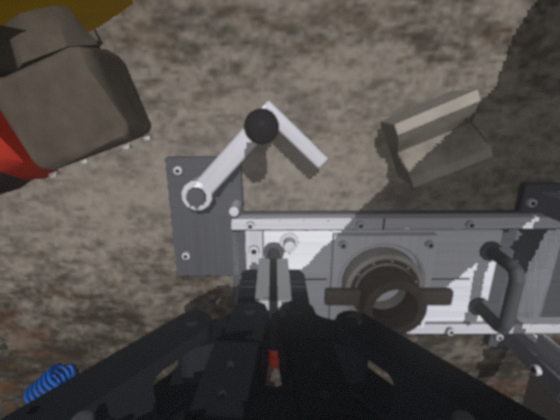

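View pics/t11.png

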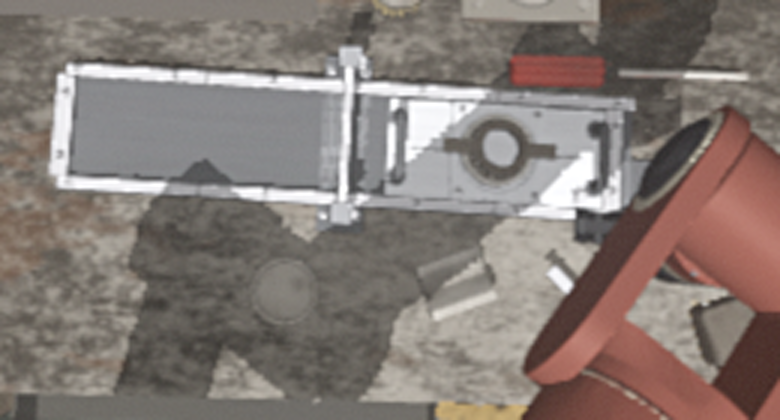

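```bash
python3 - <<'E'
from h import *
import pickle
s=pickle.load(open('pics/w11.pkl','rb')); C=cam('wrist',s)
p=onz(C,[[197,193]],.040)[0];k=onz(C,[[262,126]],.074)[0];st=onz(C,[[289,243]],.032)[0]
print('pivot',p,'knob',k,'dist',np.linalg.norm((k-p)[:2]),'stud',st)
ps=p;d=(k-p)[:2];print('ang world from +y ccw',np.degrees(np.arctan2(-d[0],d[1])))
print('nose tip',onz(C,[[318,165]],.030),'elbow',onz(C,[[268,103]],.03))
# expected pivot/stud from track: origin (.5737,-.0693) yaw -2.2
a=np.radians(-2.2);X=np.array([np.cos(a),np.sin(a)]);Y=np.array([-np.sin(a),np.cos(a)])
O=np.array([.569,-.3013])+Y*.231
print('O',O,'pivot exp',O-.08*X-.29*Y,'stud exp',O-.036*X-.218*Y,'knob closed exp',O-.08*X-.214*Y)
print('right stop gap: plate end vs stop', onz(C,[[238,235]],.02))
E
```

```text
pivot [ 0.48100076 -0.3519175   0.04      ] knob [ 0.43255974 -0.30052362  0.074     ] dist 0.07062481380285712 stud [ 0.52748631 -0.28527463  0.032     ]
ang world from +y ccw 43.30582686581617
nose tip [[ 0.46601    -0.26185707  0.03      ]] elbow [[ 0.42039262 -0.29698474  0.03      ]]
O [ 0.57786758 -0.07047027] pivot exp [ 0.48679409 -0.35718549] stud exp [ 0.53352558 -0.28692762] knob closed exp [ 0.48971156 -0.28124151]
right stop gap: plate end vs stop [[ 0.52382123 -0.32693594  0.02      ]]
```

Request:
carry_out(rows=[[[0,0,0,-0.6,0,0,0],[0,0,0,-0.9,0,0,0],[0,0,0,-0.7,0,0,0],[0,0,0,-0.25,0,-0.1,0],[0,0,0,0,0,-0.4,0]]])

```text
time: 24.15
tool_pos: [0.3987, -0.2981, 0.1907]
tool_rot: [-0.509, 0.512, 0.489, -0.489]
contact_force: [-0.6, 0.3, 0.3]
gripper_width: -0.001
```

Request:
carry_out(rows=[[[0,0,0,0,0,-0.4,0],[0,0,0,0,0,0,0],[0,0,0,0,0,0,0],[0,0,0,0,0,0,0],[0,0,0,0,0,0,0]]])

```text
time: 24.65
tool_pos: [0.3988, -0.2974, 0.1741]
tool_rot: [-0.51, 0.511, 0.49, -0.489]
contact_force: [0.5, 0.0, 0.8]
gripper_width: 0.003
```

```bash
python3 - <<'E'
from h import *
import pickle
s=state(); im=grab_frame('wrist'); cv2.imwrite('pics/w12.png',im); pickle.dump(s,open('pics/w12.pkl','wb'))
print(s['tool_pos'],s['contact_force'],s['gripper_width'])
im=grab_frame('scene'); cv2.imwrite('pics/s12.png',im)
E
```

```text
[ 0.3988362  -0.29737895  0.17412977] [0.54246853 0.02008269 0.80317069] 0.0025876677269138846
```

View pics/w12.png

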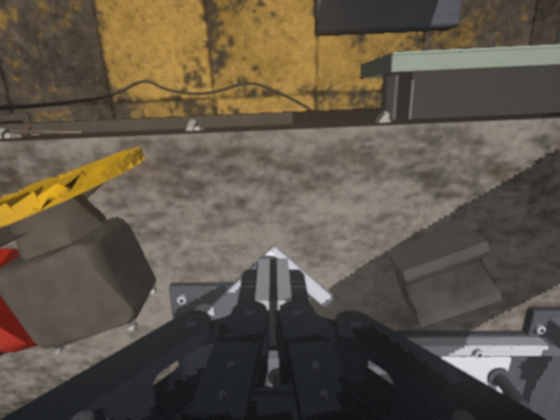

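View pics/s12.png

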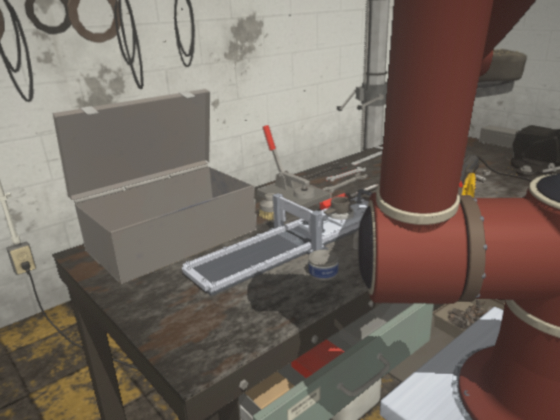

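```bash
python3 - <<'E'
from h import *
import pickle
s=pickle.load(open('pics/w12.pkl','rb')); C=cam('wrist',s)
for z in (.0,.05,.1): print(onz(C,[[155,285],[143,155],[273,377]],z).round(3))
E
```

```text
[[ 0.461 -0.396 -0.   ]
 [ 0.355 -0.389  0.   ]
 [ 0.56  -0.304  0.   ]]
[[ 0.432 -0.375  0.05 ]
 [ 0.348 -0.369  0.05 ]
 [ 0.511 -0.302  0.05 ]]
[[ 0.403 -0.354  0.1  ]
 [ 0.34  -0.35   0.1  ]
 [ 0.461 -0.3    0.1  ]]
```

Request:
carry_out(rows=[[[0,0,0,0,0.1,-0.3,0],[0,0,0,0,0.05,-0.4,0],[0,0,0,0,0,-0.3,0],[0,0,0,0,0,-0.1,0],[0,0,0,0,0,0,0]]])

```text
time: 25.25
tool_pos: [0.3977, -0.2905, 0.128]
tool_rot: [0.511, -0.51, -0.489, 0.489]
contact_force: [-0.1, -1.0, 0.1]
gripper_width: 0.003
```

Request:
carry_out(rows=[[[0,0,0,0.1,0,0,0],[0,0,0,0.1,0,0,0],[0,0,0,0.1,0.02,0,0],[0,0,0,0.1,0.04,0,0]]])

```text
time: 25.65
tool_pos: [0.4144, -0.2886, 0.1296]
tool_rot: [0.511, -0.51, -0.489, 0.49]
contact_force: [-4.5, 1.4, 3.6]
gripper_width: 0.002
```

Request:
carry_out(rows=[[[0,0,0,0.12,0.08,0,0],[0,0,0,0.12,0.08,0,0],[0,0,0,0.12,0.06,0,0],[0,0,0,0.12,0.05,0,0],[0,0,0,0.12,0.04,0,0]]])

```text
time: 26.15
tool_pos: [0.4375, -0.2737, 0.1287]
tool_rot: [0.513, -0.508, -0.49, 0.489]
contact_force: [-6.8, 9.7, 9.1]
gripper_width: -0.003
```

Request:
carry_out(rows=[[[0,0,0,0.12,0.03,0,0],[0,0,0,0.12,0.02,0,0],[0,0,0,0.12,0.01,0,0],[0,0,0,0.12,0,0,0],[0,0,0,0,0,0,0]]])

```text
time: 26.65
tool_pos: [0.4561, -0.2687, 0.1267]
tool_rot: [0.515, -0.505, -0.491, 0.488]
contact_force: [-3.6, 14.7, 3.2]
gripper_width: -0.004
```

```bash
python3 - <<'E'
from h import *
import pickle
s=state(); im=grab_frame('wrist'); cv2.imwrite('pics/w13.png',im); pickle.dump(s,open('pics/w13.pkl','wb'))
print(s['tool_pos'],s['contact_force'],s['gripper_width'])
E
```

```text
[ 0.45611289 -0.26874758  0.12667553] [-3.55694371 14.68304326  3.2406659 ] -0.003735828920750573
```

View pics/w13.png

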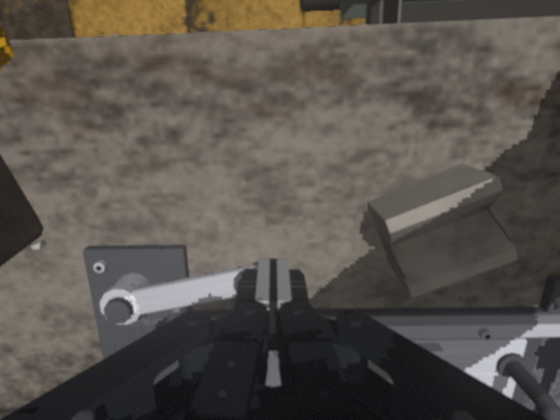

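Request:
carry_out(rows=[[[0,0,0,-0.3,0.1,0,0],[0,0,0,-0.4,0,0,0],[0,0,0,0,0,0,0],[0,0,0,0,0,0,0],[0,0,0,0,0,0,0]]])

```text
time: 27.2
tool_pos: [0.43, -0.2701, 0.1296]
tool_rot: [-0.51, 0.511, 0.49, -0.489]
contact_force: [-0.1, -0.6, -0.5]
gripper_width: 0.003
```

```bash
python3 - <<'E'
from h import *
import pickle
s=state(); im=grab_frame('wrist'); cv2.imwrite('pics/w14.png',im); pickle.dump(s,open('pics/w14.pkl','wb'))
print(s['tool_pos'],s['contact_force'],s['gripper_width'])
im=grab_frame('top'); cv2.imwrite('pics/t14.png',cv2.resize(im[205:305,330:430],None,fx=5,fy=5,interpolation=cv2.INTER_CUBIC))
E
```

```text
[ 0.43003838 -0.27009522  0.12958779] [-0.12238402 -0.55899593 -0.49197232] 0.0033106770910314486
```

View pics/w14.png

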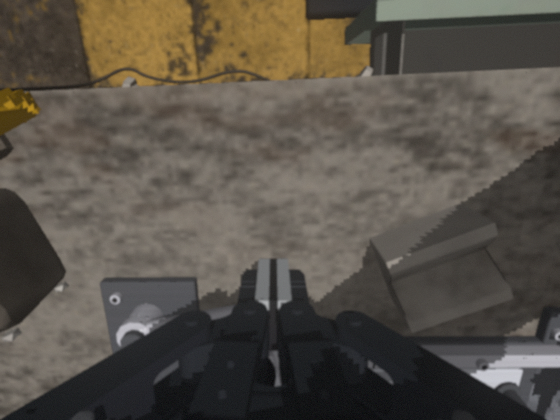

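View pics/t14.png

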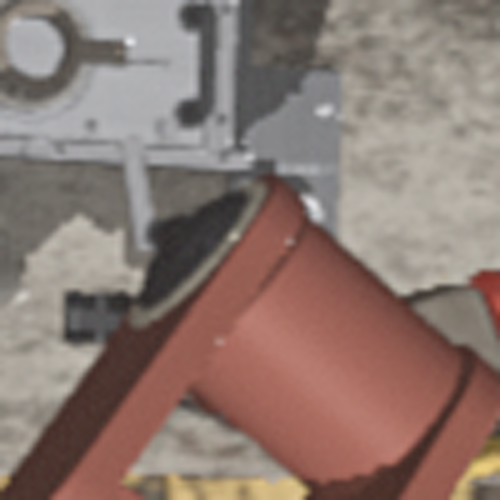

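Request:
carry_out(rows=[[[0,0,0,0,-0.2,0,0],[0,0,0,0,-0.13,0,0],[0,0,0,0.1,0,0,0],[0,0,0,0.1,0,0,0],[0,0,0,0.1,0,0,0]]])

```text
time: 27.8
tool_pos: [0.4417, -0.283, 0.129]
tool_rot: [0.51, -0.51, -0.489, 0.489]
contact_force: [0.5, -1.4, -0.2]
gripper_width: 0.002
```

Request:
carry_out(rows=[[[0,0,0,0.1,0,0,0],[0,0,0,0.1,0,0,0],[0,0,0,0.1,0,0,0]]])

```text
time: 28.1
tool_pos: [0.4534, -0.2826, 0.1289]
tool_rot: [0.511, -0.51, -0.489, 0.49]
contact_force: [-1.9, 1.2, 0.8]
gripper_width: 0.004
```

Contact again; keep pushing.

Request:
carry_out(rows=[[[0,0,0,0.08,0.02,0,0],[0,0,0,0.08,0.01,0,0],[0,0,0,0.08,0,0,0]]])

```text
time: 28.4
tool_pos: [0.463, -0.2814, 0.1288]
tool_rot: [0.511, -0.51, -0.489, 0.489]
contact_force: [-1.1, 1.1, 0.8]
gripper_width: -0.001
```

Request:
carry_out(rows=[[[0,0,0,0.06,0,0,0],[0,0,0,0.06,0,0,0]]])

```text
time: 28.6
tool_pos: [0.4672, -0.2815, 0.1288]
tool_rot: [0.511, -0.509, -0.489, 0.49]
contact_force: [-10.2, 1.5, 4.2]
gripper_width: 0.003
```

Request:
carry_out(rows=[[[0,0,0,0.05,0,0,0],[0,0,0,0.05,0,0,0]]])

```text
time: 28.8
tool_pos: [0.4683, -0.2815, 0.1286]
tool_rot: [0.514, -0.506, -0.487, 0.492]
contact_force: [-23.2, 1.7, 13.4]
gripper_width: 0.001
```

Request:
carry_out(rows=[[[0,0,0,0,0,0,0],[0,0,0,-0.3,0,0,0],[0,0,0,-0.6,0,0,0],[0,0,0,-0.3,0,0.5,0],[0,0,0,0,0,1,0]]])

```text
time: 29.3
tool_pos: [0.421, -0.2804, 0.1859]
tool_rot: [0.513, -0.508, -0.489, 0.489]
contact_force: [0.8, 0.6, -0.5]
gripper_width: -0.0
```

Request:
carry_out(rows=[[[0,0,0,0,0.3,1,0],[0,0,0,0.5,0.4,0.3,0],[0,0,0,0.5,0.3,0,0],[0,0,0,0,0,0,0],[0,0,0,0,0,0,0]]])

```text
time: 29.8
tool_pos: [0.4639, -0.2418, 0.2411]
tool_rot: [-0.51, 0.51, 0.49, -0.49]
contact_force: [-1.2, -0.9, 0.0]
gripper_width: 0.001
```

```bash
python3 - <<'E'
from h import *
import pickle
s=state(); im=grab_frame('wrist'); cv2.imwrite('pics/w15.png',im); pickle.dump(s,open('pics/w15.pkl','wb'))
print(s['tool_pos'],s['contact_force'],s['gripper_width'])
E
```

```text
[ 0.46386326 -0.24178085  0.24105552] [-1.15851583 -0.9376697   0.02266666] 0.0007237733482080335
```

View pics/w15.png

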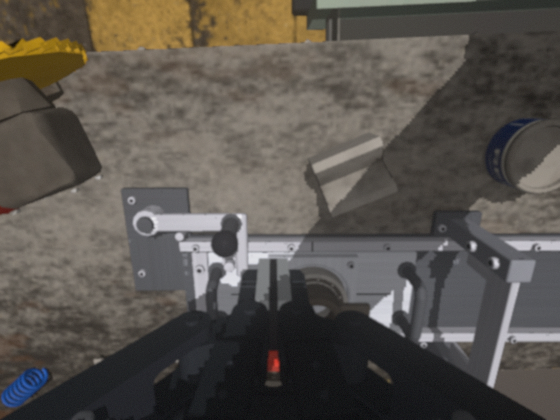

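Request:
carry_out(rows=[[[0,0,0,0.7,-0.2,0,0],[0,0,0,0.7,-0.2,0,0],[0,0,0,0.4,-0.2,0,0],[0,0,0,0,0,0,0],[0,0,0,0,0,0,0]]])

```text
time: 30.35
tool_pos: [0.5349, -0.2661, 0.2403]
tool_rot: [0.511, -0.51, -0.489, 0.489]
contact_force: [-0.0, 1.0, -0.4]
gripper_width: 0.005
```

```bash
python3 - <<'E'
from h import *
import pickle
s=state(); im=grab_frame('wrist'); cv2.imwrite('pics/w16.png',im); pickle.dump(s,open('pics/w16.pkl','wb'))
print(s['tool_pos'],s['contact_force'],s['gripper_width'])
cv2.imwrite('pics/w16a.png',cv2.resize(im[110:270,130:400],None,fx=2.9,fy=2.9,interpolation=cv2.INTER_CUBIC))
E
```

```text
[ 0.53489444 -0.26606543  0.24027412] [-0.00605603  1.04853943 -0.43217542] 0.004760457799514694
```

View pics/w16a.png

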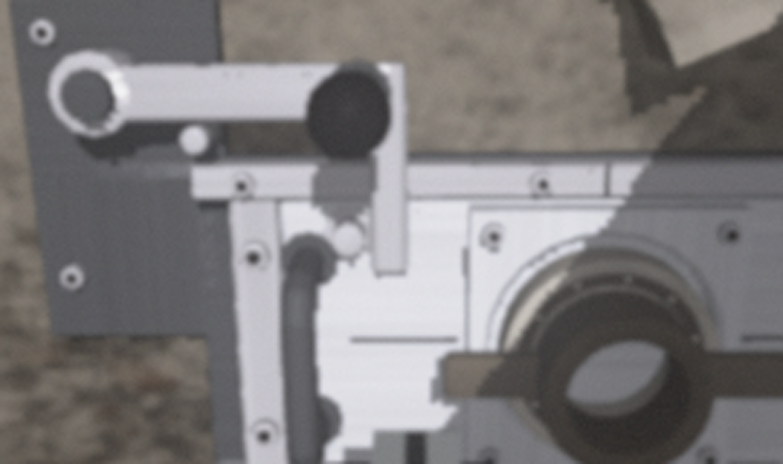

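```bash
python3 - <<'E'
from h import *
import pickle
s=pickle.load(open('pics/w16.pkl','rb')); C=cam('wrist',s)
def c(u,v): return [130+u/2.9-.33,110+v/2.9-.33]
im=cv2.imread('pics/w16.png');cv2.imwrite('pics/w16b.png',cv2.resize(im[120:275,190:285],None,fx=6,fy=6,interpolation=cv2.INTER_CUBIC)[:,:])
def P(n,u,v,z): p=onz(C,[c(u,v)],z)[0]; print(n,p.round(4)); return p
P('stud',347,240,.032);P('nose L',375,240,.030);P('nose R',406,240,.030)
a=P('shank top edge a',140,66,.030);b=P('b',400,65,.030);d=b-a;print('shank yaw',np.degrees(np.arctan2(-d[0],d[1])))
a=P('rail outer a',195,164,.019);b=P('b',600,158,.019);d=b-a;print('rail yaw',np.degrees(np.arctan2(-d[0],d[1])))
P('stopface/plate',280,300,.02); n=P('nest l',505,320,.036);P('nest pad L edge',469,300,.028)
P('hR bar',303,340,.056)
E
```

```text
stud [ 0.5309 -0.2852  0.032 ]
nose L [ 0.5318 -0.2771  0.03  ]
nose R [ 0.5322 -0.2679  0.03  ]
shank top edge a [ 0.4786 -0.3399  0.03  ]
b [ 0.4815 -0.2673  0.03  ]
shank yaw -2.24723479037206
rail outer a [ 0.5089 -0.3303  0.019 ]
b [ 0.5123 -0.2089  0.019 ]
rail yaw -1.626467095132507
stopface/plate [ 0.5526 -0.3084  0.02  ]
nest l [ 0.5564 -0.2395  0.036 ]
nest pad L edge [ 0.5524 -0.2497  0.028 ]
hR bar [ 0.5525 -0.2973  0.056 ]
```

View pics/w16b.png

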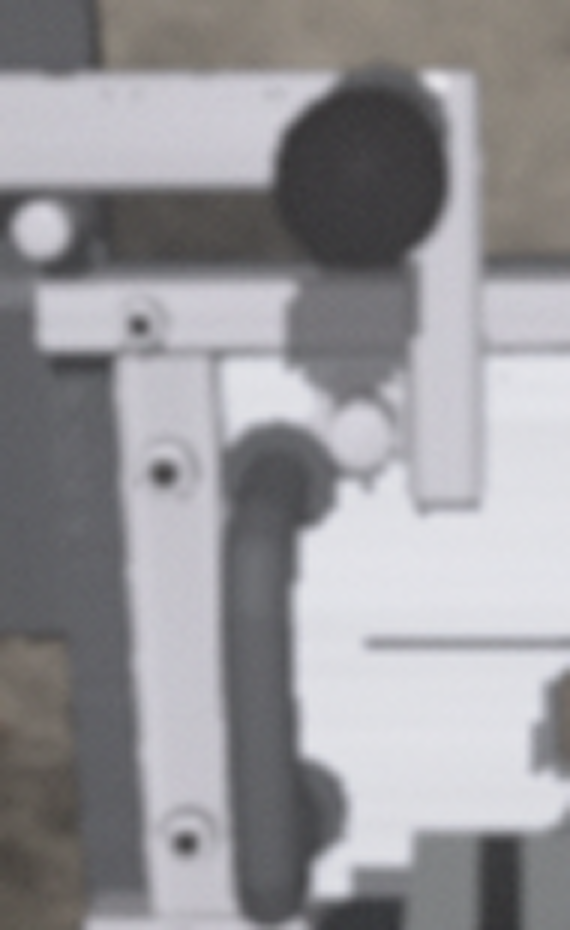

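Request:
carry_out(rows=[[[0,0,0,-0.5,0.6,0.7,0],[0,0,0,-0.5,0.9,0.7,0],[0,0,0,-0.5,1,0,0],[0,0,0,-0.5,1,0,0],[0,0,0,-0.5,1,0,0]]])

```text
time: 30.9
tool_pos: [0.4339, -0.0845, 0.2969]
tool_rot: [-0.511, 0.511, 0.489, -0.489]
contact_force: [0.2, 0.7, 0.4]
gripper_width: 0.004
```

Request:
carry_out(rows=[[[0,0,0,0,0.5,0,0],[0,0,0,0,0,0,0],[0,0,0,0,0,0,0],[0,0,0,0,0,0,0],[0,0,0,0,0,0,0]]])

```text
time: 31.4
tool_pos: [0.4358, -0.0667, 0.297]
tool_rot: [0.511, -0.511, -0.489, 0.489]
contact_force: [0.1, -0.2, -0.2]
gripper_width: 0.002
```

```bash
python3 - <<'E'
from h import *
im=grab_frame('top'); cv2.imwrite('pics/t17.png',cv2.resize(im[165:305,170:430],None,fx=3,fy=3,interpolation=cv2.INTER_CUBIC))
cv2.imwrite('pics/t17z.png',cv2.resize(im[190:270,320:410],None,fx=6,fy=6,interpolation=cv2.INTER_CUBIC))
im=grab_frame('scene'); cv2.imwrite('pics/s17.png',cv2.resize(im[150:290,230:450],None,fx=3.4,fy=3.4,interpolation=cv2.INTER_CUBIC))
E
```

```text
(no output)
```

View pics/t17.png

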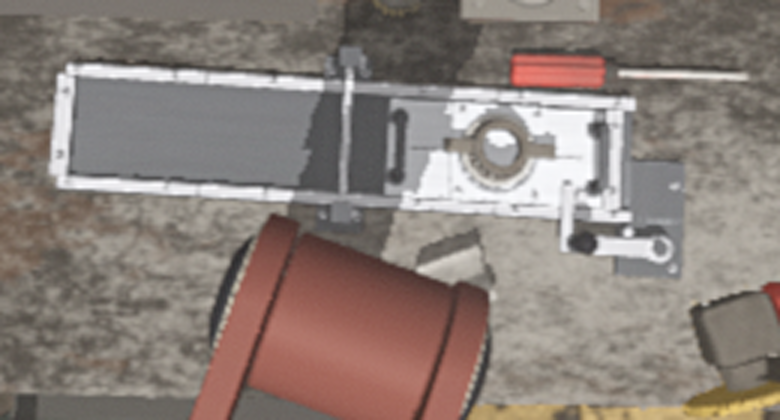

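View pics/s17.png

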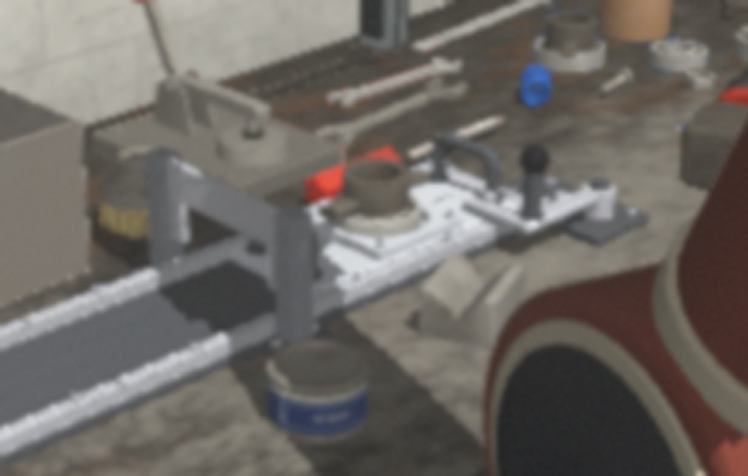

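View pics/t17z.png

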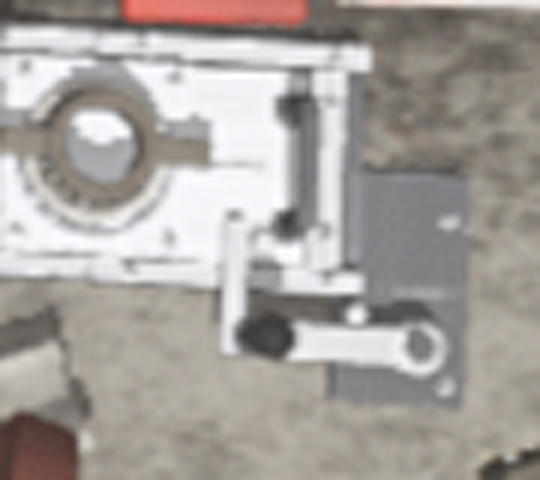

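```bash
python3 -c "
from plant import *
print(state()['time']);print(job_done())"
```

```text
31.5
the job is handed in; nothing more can be done
None
```

I've done the whole job and handed it in at 31.5 s of the 72 s allowed. `job_done()` gives no verdict, so what follows rests on my own checks.

**What I did**
- I set the bearing sleeve up in the carrier's nest. The gripper finished 20.1 mm higher than when it picked the bearing up, against 20 mm for fully down.
- I slid the carrier half-way through the gate by the left handle, then took the right handle and pushed until the stop resisted with 20 N.
- I swung the hook closed with shut fingers until it met its rest pin (23 N), then backed off.

**What the last checks showed**
- **Bearing:** its ears were within 1° of the track direction, and it passed the gate without catching.
- **Carrier:** the last pictures show its plate against the stop with no visible gap.
- **Hook:** the shank lies within about 0.6° of the rail line and on its rest pin, with the nose on the left of the stud.
- **Bystanders:** the V block, tin and screwdriver look where they were. I did not check the wire brush separately.
- **Arm:** it was clear of everything, with wrist force near zero.

**What went wrong or disagreed**
- The fingers slipped to the left corner of the hook's knob part-way (15 N sideways). I backed off and pushed again squarely.
- The nose-to-stud gap measured about 2.5 to 3 mm instead of 1.5 mm, which I put down to image blur. In one wrist picture the rest pin looked about 1.4 mm from the shank, but the later top view showed them touching.

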